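# Hang the two cups on the cup stand

### The job

Hang both white cups that stand on the worktop on the cup stand, each by its handle on a hook of its own, well out from the post, and let them hang free there; a little sway that is left is fine. Carry them, do not drop them, and leave the shaker, the small glass and the tall glass standing where they are.

Things in the scene. Friction and masses are not known exactly. Their poses are not given: they have to be found in the camera images.
- cup_a: first white cup, 87 mm wide, 64 high, 0.24 kg, upright, mouth up. Origin at rim height, 15 mm off its centre line towards the handle. Body z points DOWN (roll pi); handle towards body -y, a 14 mm wide band reaching 74 mm from the centre line. Either hook will do for it
- cup_b: second, identical white cup, 87 mm wide, 64 high, 0.24 kg, upright, mouth up. Origin at rim height, 15 mm off its centre line towards the handle. Body z points DOWN (roll pi); handle towards body -y, a 14 mm wide band reaching 74 mm from the centre line. Either hook will do for it
- cup_a_handle (a point): middle of the opening in cup_a's handle, 55 mm from the cup's centre line, 22 mm below the rim. The opening is about 17 mm wide (radially), 21 mm high; its axis is body x. Same axes as the cup. Let go with a hook through it, the cup swings down to hang mouth sideways, reaching 110 mm below the wire, and sways for some 4 s
- cup_b_handle (a point): middle of the opening in cup_b's handle, 55 mm from the cup's centre line, 22 mm below the rim. The opening is about 17 mm wide (radially), 21 mm high; its axis is body x. Same axes as the cup. Let go with a hook through it, the cup swings down to hang mouth sideways, reaching 110 mm below the wire, and sways for some 4 s
- cup_a_mouth (a point): middle of cup_a's rim circle, on the centre line. Same axes as the cup. To pinch the rim with one finger inside: its sides at body +x and -x (90 deg from the handle) are flat inside and act as a wall 19 mm thick, 25 to 44 mm from the centre line, 30 mm deep; the floor there is 40 mm below the rim
- cup_b_mouth (a point): middle of cup_b's rim circle, on the centre line. Same axes as the cup. To pinch the rim with one finger inside: its sides at body +x and -x (90 deg from the handle) are flat inside and act as a wall 19 mm thick, 25 to 44 mm from the centre line, 30 mm deep; the floor there is 40 mm below the rim
- stand: cup stand, dark steel, fixed: foot 100 mm across, post 12 mm thick, 256 mm high. Origin on the post's axis at the worktop. Its two hooks, 110 degrees apart on the robot's side, each take one cup; a cup on one narrows the way to the other. A dish rack 0.12 m high fills x > 0.47 where y > -0.13: keep clear of it
- hook_left: left (+y) hook, 6 mm dark steel wire. Origin on the post's axis at the wire's centre line, 195 mm above the worktop. Points along its own -x, level for 81 mm; then the tip turns up, ending 90 mm from the axis, 6 mm higher. Smooth: a cup stays where it is put. A handle hung 60 to 75 mm from the axis leaves the cup room beside the post
- hook_right: right (-y) hook, 6 mm dark steel wire. Origin on the post's axis at the wire's centre line, 215 mm above the worktop. Points along its own -x, level for 81 mm; then the tip turns up, ending 90 mm from the axis, 6 mm higher. Smooth: a cup stays where it is put. A handle hung 60 to 75 mm from the axis leaves the cup room beside the post
- shaker: salt shaker, 44 mm thick, 90 mm high, upright; origin at the centre of its underside. Leave alone
- small_glass: small clear glass cup without handle, 72 mm across, 62 mm high; origin at the centre of its underside. Leave alone
- tall_glass: clear drinking glass, 81 mm across, 103 mm high; origin at the centre of its underside. Leave alone
Things that resemble listed ones, but are neither listed nor needed, are in the scene too. Leave any yellow look-alike of the cup_b alone.

How it is judged (in metres and radians):
At the end, for the whole second after the job is handed in: One cup hangs on each hook: the wire passes through the opening of the handle (the middle of the opening is within 14 mm sideways, and from 16 mm below to 12 mm above the wire's centre line), 45 to 85 mm out from the post's axis, and the cup at most sways (below 0.4 m/s) ((((x of cup_a_handle in the frame of hook_left between -0.085 and -0.045 m and y of cup_a_handle in the frame of hook_left between -0.014 and 0.014 m and z of cup_a_handle in the frame of hook_left between -0.016 and 0.012 m and linear speed of cup_a below 0.4 m/s) and (x of cup_b_handle in the frame of hook_right between -0.085 and -0.045 m and y of cup_b_handle in the frame of hook_right between -0.014 and 0.014 m and z of cup_b_handle in the frame of hook_right between -0.016 and 0.012 m and linear speed of cup_b below 0.4 m/s)) or ((x of cup_a_handle in the frame of hook_right between -0.085 and -0.045 m and y of cup_a_handle in the frame of hook_right between -0.014 and 0.014 m and z of cup_a_handle in the frame of hook_right between -0.016 and 0.012 m and linear speed of cup_a below 0.4 m/s) and (x of cup_b_handle in the frame of hook_left between -0.085 and -0.045 m and y of cup_b_handle in the frame of hook_left between -0.014 and 0.014 m and z of cup_b_handle in the frame of hook_left between -0.016 and 0.012 m and linear speed of cup_b below 0.4 m/s)))); the robot touches nothing.
It fails at once if the shaker is moved more than 30 mm or tipped over (distance of shaker from where it was at the start of the episode above 0.03 m or angle between shaker's own z axis and vertical above 0.5 rad).
It fails at once if the small glass is moved more than 30 mm or tipped over (distance of small_glass from where it was at the start of the episode above 0.03 m or angle between small_glass's own z axis and vertical above 0.5 rad).
It fails at once if the tall glass is moved more than 30 mm or tipped over (distance of tall_glass from where it was at the start of the episode above 0.03 m or angle between tall_glass's own z axis and vertical above 0.5 rad).
It fails at once if a cup is dropped or flung (faster than 1.5 m/s) (linear speed of any of cup_a, cup_b above 1.5 m/s).
It also fails if it takes over 72 s, if anything falls off the work surface, if the arm or the gripper's body presses on something with over 40 N, if the wrist force passes 120 N, or if a joint passes its speed limit or range.

### The arm

A 6-joint arm with a two-finger parallel gripper is mounted at the origin on a cart in front of the work surface, level with it; the furniture and walls round the work are solid. World frame = base frame: x ahead of the robot, y to its left, z up, the work surface at z = 0. Lengths are in mm, angles in rad, forces in N, time in s.
With the tool pointing down it reaches from about 275 to 975 mm from the base axis. Payload 8.4 kg.
Tool frame: the origin (TCP) lies at the very end of the fingers, on their centre line; the grasp point (between the pads) lies ctrl.grip_point_offset behind it (ctrl.grip_point_offset is the distance from the TCP to the grasp point, in mm); z points along the fingers, y is the direction in which the jaws open and shut (so a half turn about z gives the same grasp; the last joint's range is limited). The gripper opens to 92 mm and grips with 3 to 60 N. Pads are 20 mm wide; open, the fingers measure 128 mm over their backs; the gripper's body (75 mm by 189 mm) begins 69 mm behind the grasp point.
Start: joints at [-0.002, 0.353, 1.633, -0, 1.155, -0.002], TCP at [625.002, -0, 214.583] pointing down, gripper open.
Joint ranges: [-2.63, 2.63], [-0.92, 2.1], [0.06, 2.66], [-1.3, 4.44], [0, 2.69], [-3.02, 3.02]. Speed limits (rad/s): [2.22, 2.22, 2.79, 3.14, 3.14, 3.14].

### API

Orientations are given as a 3x3 rotation matrix whose columns are the frame's x, y, z axes.
In Python, from cell import ctrl gives the robot as it stands.
- The arm moves only by the tool carry_out, never from a script. Its argument "targets" is a list of rows, each an object with "gripper": the finger opening in m, from 0 to 0.0919; "offset": the shift along the tool's x, y, z in m, a list of three; "dr": the turn, a rotation vector about the tool's x, y, z in rad, a list of three. In form: [{"gripper": gripper, "offset": [tx, ty, tz], "dr": [wx, wy, wz]}, ...]. A call has 1 to 5 rows; each row is the pose to reach, as a shift and turn from the pose commanded when the call began, along the tool's axes at that moment; what a row does not reach only later rows make up. A row lasts 1/8 s, in which the tool goes at most 62.5 mm and 10.7 degrees, less where a joint would pass 70% of its speed; a pose out of reach is approached as far as the arm can. A call with a gripper value outside its range is refused whole. The fingers move at their own pace and stop on an object; the grip force is fixed at half the most. Time passes only in rows, so rows that repeat a pose let the fingers close. It gives the time, the measured TCP pose, the force and the opening at its end, in the units of the state.
- ctrl.observe(): the state, without advancing time (a new reading comes with each control period).
- ctrl.read_camera(name): name is "scene" or "side" or "wrist"; returns a dict with "color" (480x640x3 uint8, red, green, blue), "camera_matrix" (3x3 intrinsics, pixels), "cam_to_world" (4x4, takes a point from camera to world coordinates); the wrist camera has in their place "tool_from_camera" (4x4, takes a point from camera to tool coordinates, whose origin is the TCP and whose axes are the flange's). Camera axes: x right, y up, looking along -z (the intrinsics and any distortion apply to the point x, -y, -z); pixel columns grow to the right and rows downward; lengths in mm; the calibration is good to about 2 mm. The wrist camera is an equidistant fisheye: a pixel r from the principal point sees the ray r / f radians off the axis. A picture is of the moment at which its call begins: read the wrist's pose just before it. There is no depth.
- ctrl.job_done(): hands the job in, once; it reports no verdict.
The state is a dict: "clock": time; "joint_positions": joint angles; "dq": joint speeds; "effort": joint torques, N m; "position": TCP position; "eef_rot": TCP orientation; "wrist_force": force on the tool from outside, world axes, zero at the start; "ft_torque": the same for the moment, N m; "gripper_width": finger opening in mm.
Only numpy, scipy, OpenCV 4.12 (cv2) and the standard library are available. Lean on these libraries where they do the work, as an engineer would, in place of code of your own. Each camera call takes 0.05 s, during which the arm holds its last target.

## Working session

There is one attempt and no reset: what is moved stays moved. The work goes in short steps, Python scripts to look and compute and a tool call to move; the robot and the scene stay as the last step left them, time stands still between calls to the robot, and variables do not carry over. Pictures are saved under pics/ and viewed, and the job is handed in when it is done.

Besides the shell and the picture viewer there is one more tool, called after "Emit:" as name(argument=value, ...), one argument or row to a line, values as JSON. carry_out: Moves the arm, as the interface text tells. Its arguments: {"type":"object","properties":{"targets":{"type":"array","items":{"type":"object","properties":{"gripper":{"type":"number"},"offset":{"type":"array","items":{"type":"number"}},"dr":{"type":"array","items":{"type":"number"}}}}}},"required":["targets"]}

```bash
ls -a; mkdir -p pics; python3 - <<'E'
from cell import ctrl
import cv2,numpy as np
print(ctrl.observe()); print(ctrl.grip_point_offset)
for n in ["scene","side","wrist"]:
    c=ctrl.read_camera(n); cv2.imwrite(f"pics/{n}0.png",c["color"][:,:,::-1])
    print({k:np.round(v,3).tolist() for k,v in c.items() if k!="color"})
E
```

```text
.
..
pics
{'clock': 0.0, 'joint_positions': array([-2.41922930e-03,  3.53654909e-01,  1.63412648e+00,  3.51019884e-05,
        1.15515372e+00, -2.39724299e-03]), 'dq': array([ 0.00089601,  0.00057372, -0.00134509, -0.00076354,  0.00088594,
        0.00025642]), 'effort': array([-2.43486713e-03, -5.93846583e+01, -3.34216332e+01,  6.94100303e-02,
        2.34022352e-02, -1.15005114e-04]), 'position': array([6.24521418e+02, 6.82417271e-04, 2.13862727e+02]), 'eef_rot': array([[ 3.62049817e-05,  9.99999098e-01, -1.34237622e-03],
       [ 9.99999999e-01, -3.61575466e-05,  3.53609174e-05],
       [ 3.53123484e-05, -1.34237750e-03, -9.99999098e-01]]), 'wrist_force': array([-0.63774671, -0.17021673,  0.20018901]), 'ft_torque': array([0.00305343, 0.02330368, 0.01570716]), 'gripper_width': 91.84457727873985}
18.700000000000003
{'camera_matrix': [[610.527, 0.0, 313.225], [0.0, 610.527, 233.603], [0.0, 0.0, 1.0]], 'cam_to_world': [[-0.723, 0.462, -0.513, -423.633], [-0.69, -0.473, 0.547, 743.255], [0.01, 0.75, 0.661, 1288.543], [0.0, 0.0, 0.0, 1.0]]}
{'camera_matrix': [[552.427, 0.0, 323.37], [0.0, 552.427, 234.318], [0.0, 0.0, 1.0]], 'cam_to_world': [[0.826, 0.375, -0.421, -233.867], [-0.564, 0.556, -0.61, -1175.063], [0.005, 0.742, 0.671, 1246.232], [0.0, 0.0, 0.0, 1.0]]}
{'camera_matrix': [[371.648, 0.0, 318.194], [0.0, 371.648, 243.99], [0.0, 0.0, 1.0]], 'tool_from_camera': [[0.0, 0.959, 0.282, 80.112], [1.0, 0.0, -0.001, -0.117], [-0.001, 0.282, -0.959, -170.355], [0.0, 0.0, 0.0, 1.0]]}
```

View pics/scene0.png

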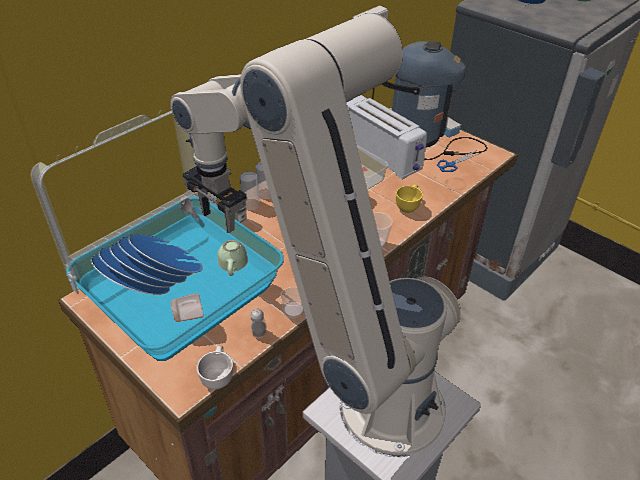

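View pics/side0.png

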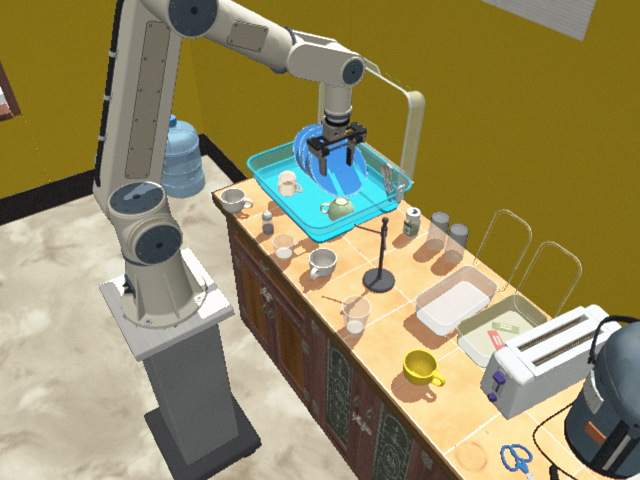

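View pics/wrist0.png

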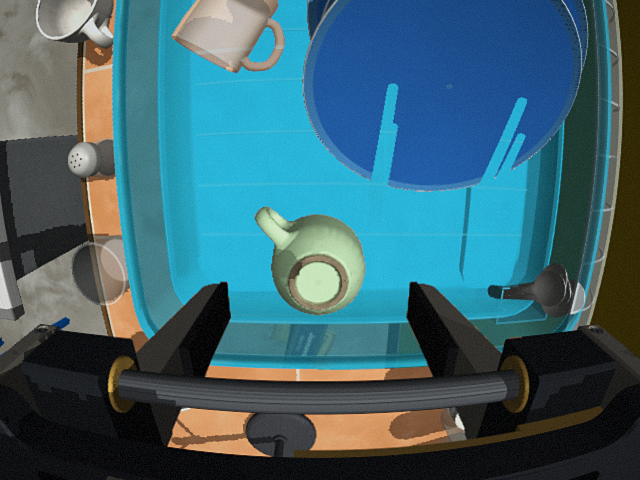

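Side view: stand foot at (378,280), cups at (234,200) and (322,263), tall glass at (355,315), small glass at (284,247), shaker at (267,222). I'll zoom in and write helpers.

```bash
cat > h.py <<'E'
import numpy as np,cv2
from cell import ctrl
def ray(c,u,v):
    K=c["camera_matrix"];d=np.array([(u-K[0,2])/K[0,0],-(v-K[1,2])/K[1,1],-1.])
    T=c["cam_to_world"];return T[:3,3],T[:3,:3]@d
def onz(c,u,v,z):
    o,d=ray(c,u,v);t=(z-o[2])/d[2];return o+t*d
def proj(c,P):
    P=np.atleast_2d(P).astype(float);T=c["cam_to_world"];q=(P-T[:3,3])@T[:3,:3];K=c["camera_matrix"]
    return np.c_[K[0,2]+K[0,0]*q[:,0]/-q[:,2],K[1,2]+K[1,1]*q[:,1]/q[:,2]]
def wT(c,st):
    T=np.eye(4);T[:3,:3]=st["eef_rot"];T[:3,3]=st["position"];return T@c["tool_from_camera"]
def wray(c,T,u,v):
    K=c["camera_matrix"];a=np.array([u-K[0,2],v-K[1,2]]);r=np.hypot(*a);th=r/K[0,0];
    d=np.array([np.sin(th)*a[0]/r,-np.sin(th)*a[1]/r,-np.cos(th)]);return T[:3,3],T[:3,:3]@d
def wonz(c,T,u,v,z):
    o,d=wray(c,T,u,v);return o+(z-o[2])/d[2]*d
def wproj(c,T,P):
    P=np.atleast_2d(P).astype(float);q=(P-T[:3,3])@T[:3,:3];K=c["camera_matrix"]
    rh=np.hypot(q[:,0],q[:,1]);th=np.arctan2(rh,-q[:,2]);s=K[0,0]*th/rh
    return np.c_[K[0,2]+s*q[:,0],K[1,2]-s*q[:,1]]
def crop(img,x0,y0,x1,y1,f,name):
    cv2.imwrite(name,cv2.resize(img[y0:y1,x0:x1,::-1],None,fx=f,fy=f,interpolation=cv2.INTER_CUBIC))
E
python3 - <<'E'
from h import *
c=ctrl.read_camera("side")
crop(c["color"],210,170,410,320,4,"pics/s1.png")
c2=ctrl.read_camera("scene")
crop(c2["color"],160,270,320,390,5,"pics/s2.png")
for n,u,v,z in [("stand",378,280,0),("cupA",234,196,64),("cupB",322,258,64),("tall",355,306,103),("small",284,242,62)]:
    print(n,onz(c,u,v,z).round(1))
E
```

```text
stand [ 570.  -308.8    0. ]
cupA [364.2 235.7  64. ]
cupB [ 444.5 -185.9   64. ]
tall [ 392.2 -420.9  103. ]
small [386.9 -58.2  62. ]
```

View pics/s1.png

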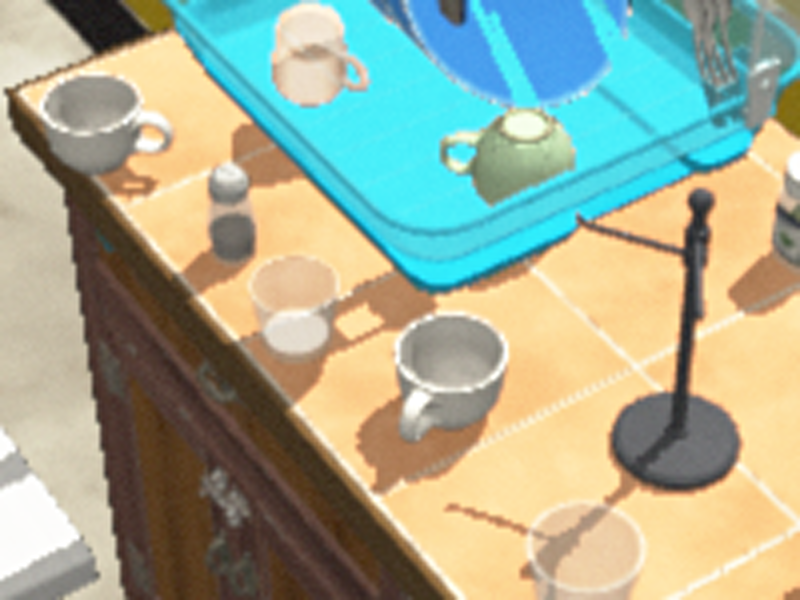

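View pics/s2.png

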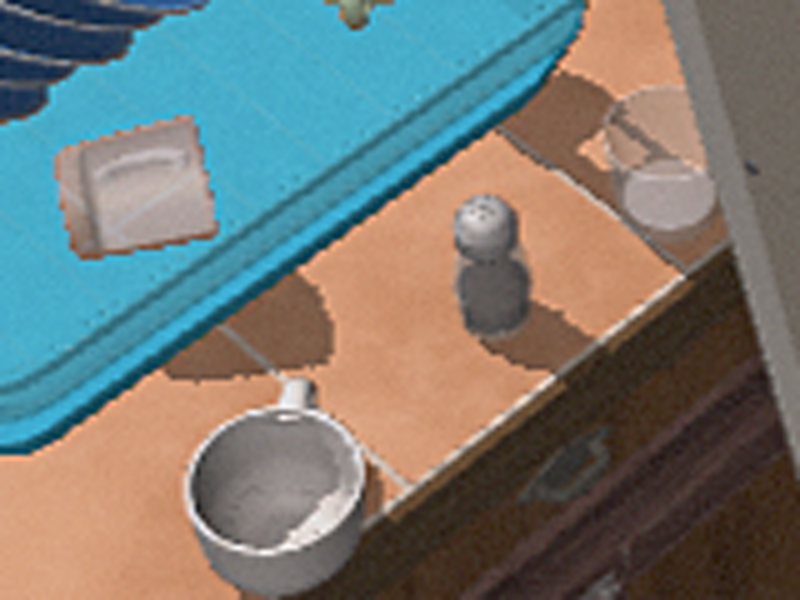

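```bash
python3 - <<'E'
from h import *
c=ctrl.read_camera("side");s=ctrl.read_camera("scene")
f=lambda x,y:(210+x/4,170+y/4)
g=lambda x,y:(160+x/5,270+y/5)
P=lambda n,c,uv,z:print(n,onz(c,*uv,z).round(1))
P("Arim",c,f(94,107),64);P("Atip",c,f(172,133),45)
P("Brim",c,f(452,356),64);P("Btip",c,f(412,425),40)
P("Arim scene",s,g(276,480),64);P("Atip sc",s,g(301,380),55)
P("foot",c,f(676,440),5);P("top",c,f(701,200),250)
P("ltip",c,f(578,218),201); P("lroot",c,f(697,255),195)
P("rtip",c,f(697,318),221)
P("small",c,f(295,285),62);P("shaker",c,f(230,175),85);P("tall",c,f(586,545),103)
print(onz(c,*f(430,285),0),onz(c,*f(215,75),0))
E
```

```text
Arim [360.8 232.9  64. ]
Atip [409.3 185.7  45. ]
Brim [ 444.6 -191.2   64. ]
Btip [ 392.  -215.2   40. ]
Arim scene [362.  248.3  64. ]
Atip sc [406.3 196.7  55. ]
foot [ 569.4 -314.     5. ]
top [ 567.3 -315.8  250. ]
ltip [ 520.6 -239.5  201. ]
lroot [ 571.2 -313.5  195. ]
rtip [ 511.4 -384.   221. ]
small [388.1 -54.8  62. ]
shaker [400.7  66.1  85. ]
tall [ 395.1 -423.8  103. ]
[513.35127902 -58.68580901   0.        ] [507.74522801 289.31369759   0.        ]
```

```bash
cat >> h.py <<'E'
from scipy.spatial.transform import Rotation as R
def down(psi,tilt=0):
    """tool down with y at angle psi(deg); tilt(deg) about tool y"""
    a=np.radians(psi);y=np.array([np.cos(a),np.sin(a),0]);z=np.array([0,0,-1.]);x=np.cross(y,z)
    return np.c_[x,y,z]@R.from_euler('y',tilt,degrees=True).as_matrix()
def mv(p,Rt,st=None):
    st=st or ctrl.observe();R0=st["eef_rot"]
    off=R0.T@(np.array(p)-st["position"])/1000;dr=R.from_matrix(R0.T@Rt).as_rotvec()
    print("offset",off.round(4).tolist(),"dr",dr.round(4).tolist())
def psi(st): y=st["eef_rot"][:,1];return np.degrees(np.arctan2(y[1],y[0]))
E
python3 -c "
from h import *
mv([459,-222,214],down(115))"
```

```text
offset [-0.222, -0.1659, 0.0005] dr [-0.0002, -0.0004, -2.0071]
```

Emit:
carry_out(
  targets=[
    {"gripper":0.0919,"offset":[-0.222,-0.166,0],"dr":[0,0,-2.007]},
    {"gripper":0.0919,"offset":[-0.222,-0.166,0],"dr":[0,0,-2.007]},
    {"gripper":0.0919,"offset":[-0.222,-0.166,0],"dr":[0,0,-2.007]},
    {"gripper":0.0919,"offset":[-0.222,-0.166,0],"dr":[0,0,-2.007]},
    {"gripper":0.0919,"offset":[-0.222,-0.166,0],"dr":[0,0,-2.007]},
  ],
)

```text
clock: 0.98
position: [457.4, -223.6, 214.8]
eef_rot: [[-0.79, 0.614, 0.0], [0.614, 0.79, -0.0], [-0.0, -0.0, -1.0]]
wrist_force: [0.1, 0.8, -0.3]
gripper_width: 92.0
```

```bash
python3 -c "
from h import *
st=ctrl.observe();print(st['position'],psi(st),st['joint_positions'])
mv([459,-222,214],down(115))"
```

```text
[ 457.4342007  -223.64587353  214.76985903] 52.1407269322496 [-4.57501059e-01  1.71999309e-01  1.87734657e+00 -2.94051193e-04
  1.09193468e+00 -1.36739300e+00]
offset [-0.0002, 0.0023, 0.0008] dr [-0.0004, 0.0002, -1.0971]
```

Emit:
carry_out(
  targets=[
    {"gripper":0.05,"offset":[0,0,0],"dr":[0,0,-1.097]},
    {"gripper":0.05,"offset":[0,0,0],"dr":[0,0,-1.097]},
    {"gripper":0.05,"offset":[0,0,0],"dr":[0,0,-1.097]},
    {"gripper":0.05,"offset":[0,0,0],"dr":[0,0,-1.097]},
    {"gripper":0.05,"offset":[0,0,0],"dr":[0,0,-1.097]},
  ],
)

```text
clock: 1.6
position: [459.0, -222.0, 214.6]
eef_rot: [[-0.962, -0.275, 0.0], [-0.275, 0.962, -0.0], [-0.0, -0.0, -1.0]]
wrist_force: [-0.4, 0.2, -0.2]
gripper_width: 49.8
```

Emit:
carry_out(
  targets=[
    {"gripper":0.05,"offset":[0,0,0],"dr":[0,0,-0.16]},
    {"gripper":0.05,"offset":[0,0,0],"dr":[0,0,-0.16]},
  ],
)

```text
clock: 1.85
position: [459.0, -222.0, 214.6]
eef_rot: [[-0.909, -0.418, 0.0], [-0.418, 0.909, -0.0], [-0.0, -0.0, -1.0]]
wrist_force: [0.2, -0.1, -0.1]
gripper_width: 50.0
```

```bash
python3 -c "
from h import *
st=ctrl.observe();print(st['position'],psi(st),st['joint_positions'])
c=ctrl.read_camera('wrist');cv2.imwrite('pics/w1.png',c['color'][:,:,::-1])
T=wT(c,st);np.savez('w1.npz',T=T)
print(wproj(c,T,[[444,-191,64],[569,-314,0],[569,-314,256],[520,-239,201],[511,-384,221]]))
d=ctrl.read_camera('scene');crop(d['color'],140,80,460,320,2.5,'pics/s3.png')
d=ctrl.read_camera('side');crop(d['color'],260,180,460,330,4,'pics/s4.png')
"
```

```text
[ 459.02034087 -222.00134557  214.63761333] 114.68490597855345 [-4.53422670e-01  1.73371762e-01  1.87596986e+00  8.55926702e-06
  1.09211225e+00 -2.45505583e+00]
[[356.64361327 227.23755422]
 [204.35212121 267.26609   ]
 [ 86.86344835 420.8262319 ]
 [249.74393635 362.15459761]
 [ 32.06621152 261.98931491]]
```

View pics/w1.png

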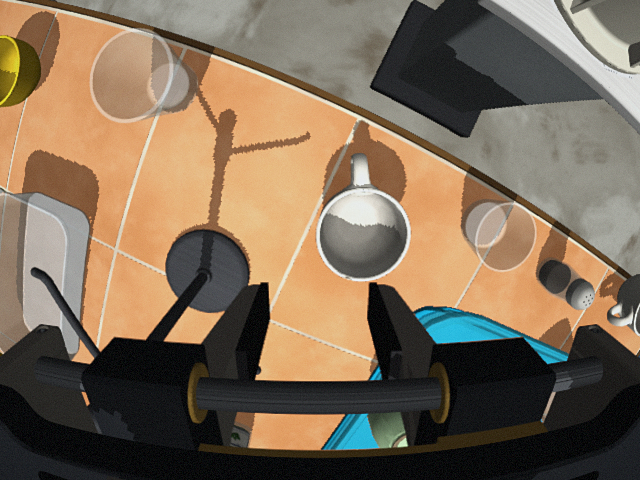

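View pics/s3.png

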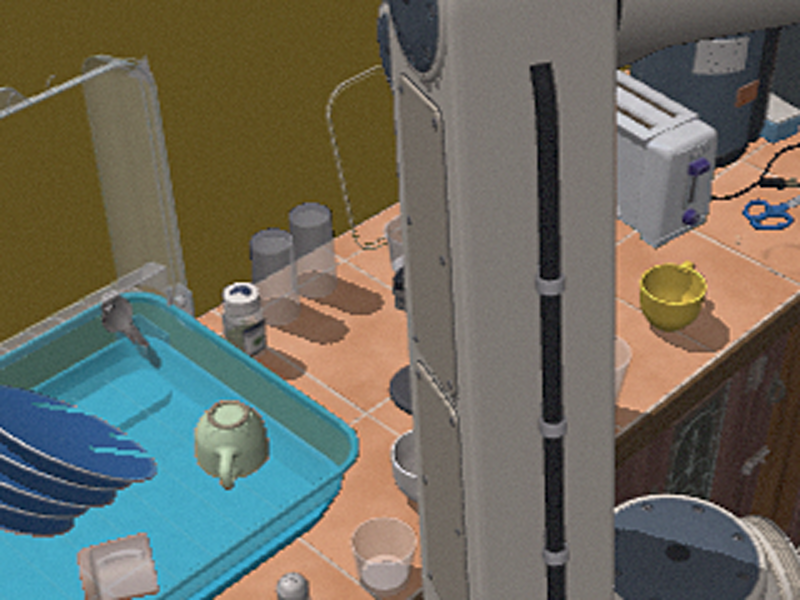

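View pics/s4.png

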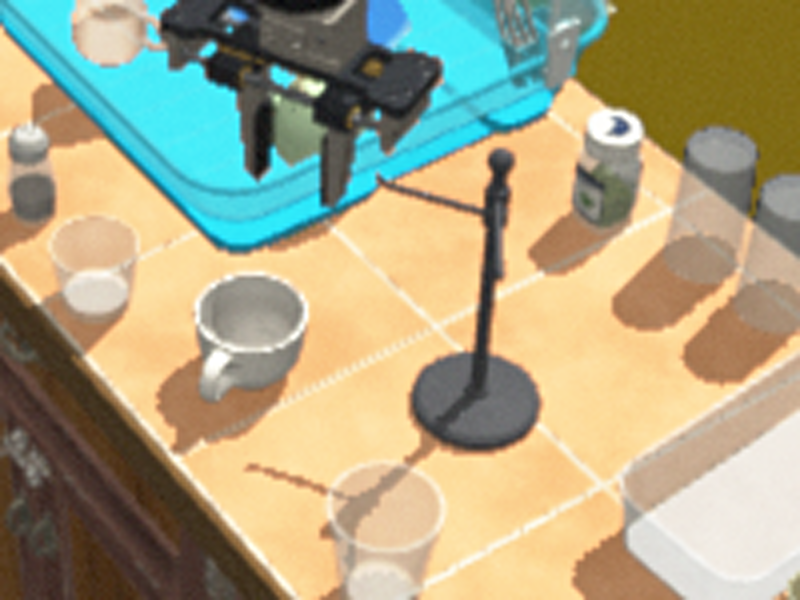

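```bash
python3 -c "
from h import *
im=cv2.imread('pics/w1.png')
cv2.imwrite('pics/w1c.png',cv2.resize(im[130:300,290:440],None,fx=4,fy=4,interpolation=cv2.INTER_CUBIC)[:600])
cv2.imwrite('pics/w1d.png',cv2.resize(im[215:375,0:270],None,fx=2.9,fy=2.9,interpolation=cv2.INTER_CUBIC))
"
```

```text
(no output)
```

View pics/w1c.png

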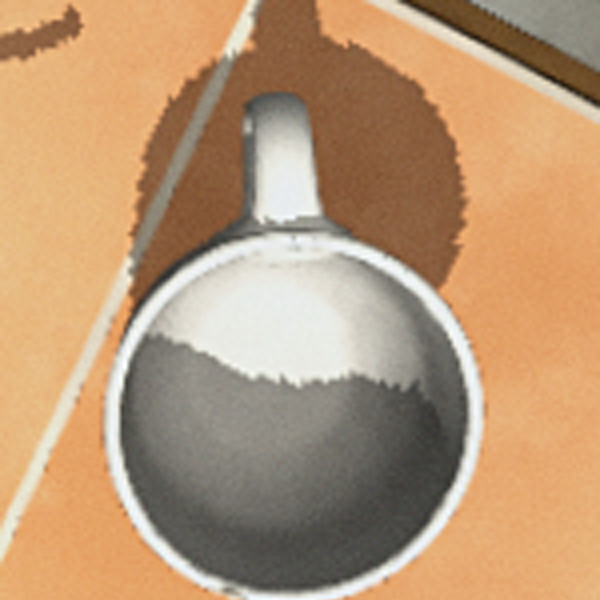

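View pics/w1d.png

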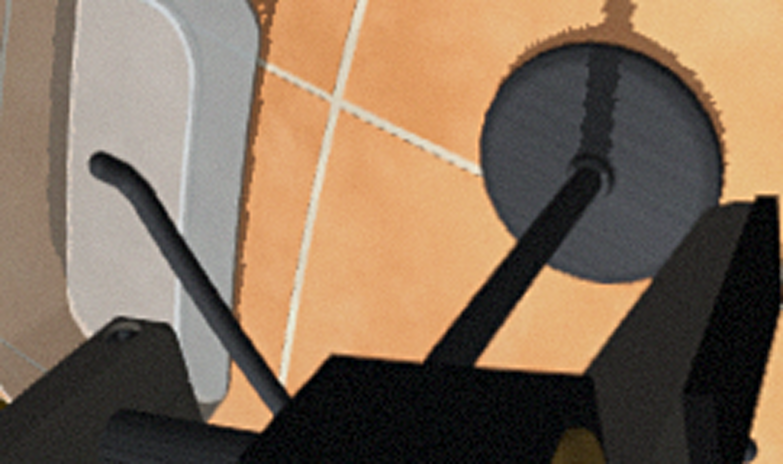

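```bash
python3 -c "
from h import *
c=ctrl.read_camera('wrist');T=np.load('w1.npz')['T']
g=lambda x,y:(290+x/4,130+y/4)
for p in [(105,420),(484,412),(292,232),(294,603)]: print(wonz(c,T,*g(*p),64).round(1))
C=wonz(c,T,*g(294.5,417),64);print('C',C)
for p,z in [((277,110),50),((283,160),55),((288,210),56)]:
  h=wonz(c,T,*g(*p),z);d=h-C;print(h.round(1),np.hypot(*d[:2]),np.degrees(np.arctan2(d[1],d[0])))
f=lambda x,y:(x/2.9,215+y/2.9)
for n,p,z in [('foot l',(481,145),4),('foot r',(721,160),4),('foot t',(600,42),4),('foot b',(612,283),4),('tip',(97,165),219),('bend',(146,198),215),('mid',(256,350),215),('post',(588,178),10)]: print(n,wonz(c,T,*f(*p),z).round(1))
"
```

```text
[ 465.6 -220.7   64. ]
[ 427.6 -143.1   64. ]
[ 409.9 -201.4   64. ]
[ 487.4 -162.2   64. ]
C [ 447.16230944 -182.39591649   64.        ]
[ 387.3 -214.3   50. ] 67.84999271602831 -151.97136100368203
[ 396.8 -208.8   55. ] 56.903509836303506 -152.30952324396068
[ 406.4 -203.1   56. ] 45.72566751887905 -153.11019187258057
foot l [ 585.2 -357.6    4. ]
foot r [ 548.3 -265.6    4. ]
foot t [ 524.3 -325.4    4. ]
foot b [ 618.2 -287.9    4. ]
tip [ 518.6 -383.6  219. ]
bend [ 522.5 -371.7  215. ]
mid [ 544.6 -338.4  215. ]
post [ 575.4 -310.7   10. ]
```

```bash
cat >> h.py <<'E'
def circ(cx,cy,z,r,n=60):
    t=np.linspace(0,2*np.pi,n);return np.c_[cx+r*np.cos(t),cy+r*np.sin(t),np.full(n,z)]
def dash(im,uv,col=(0,255,0),f=4,o=(0,0)):
    for u,v in uv: cv2.circle(im,(int(round((u-o[0]+.5)*f)),int(round((v-o[1]+.5)*f))),1,col[::-1],-1)
E
cat > ov.py <<'E'
from h import *
import sys
def ov(c,box,f,items,name,T=None):
    x0,y0,x1,y1=box;im=cv2.resize(c["color"][y0:y1,x0:x1,::-1],None,fx=f,fy=f,interpolation=cv2.INTER_CUBIC).copy()
    for P,col in items: dash(im,wproj(c,T,P) if T is not None else proj(c,P),col,f,(x0,y0))
    cv2.imwrite(name,im)
E
python3 -c "
from ov import *
c=ctrl.read_camera('side')
L=lambda a,b:np.linspace(a,b,60)
it=[(circ(447.5,-182,64,43.5),(0,255,0)),(circ(444.6,-191.2,64,43.5),(255,0,0)),(circ(569,-309,6,50),(0,255,0)),(L([569,-309,0],[569,-309,256]),(0,255,0))]
ov(c,(260,180,460,330),4,it,'pics/o1.png')
c=ctrl.read_camera('wrist');T=np.load('w1.npz')['T']
ov(c,(150,120,450,340),2.6,it,'pics/o2.png',T)
"
```

```text
(no output)
```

View pics/o1.png

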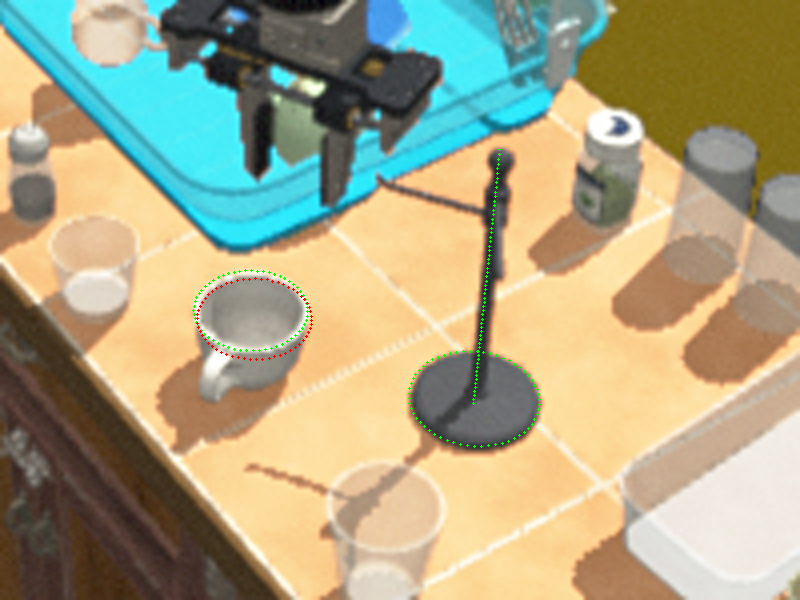

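View pics/o2.png

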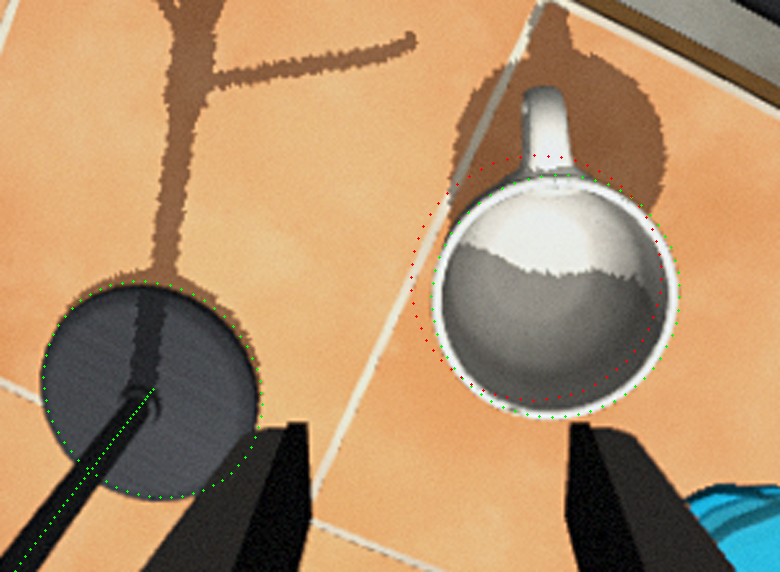

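```bash
python3 -c "
from h import *
mv([454,-217.5,110],down(117.7,-12))"
```

```text
offset [0.0026, 0.0062, 0.1046] dr [-0.0055, -0.2094, -0.0529]
```

Emit:
carry_out(
  targets=[
    {"gripper":0.045,"offset":[0.0026,0.0062,0.05],"dr":[-0.005,-0.209,-0.053]},
    {"gripper":0.045,"offset":[0.0026,0.0062,0.1046],"dr":[-0.005,-0.209,-0.053]},
    {"gripper":0.045,"offset":[0.0026,0.0062,0.1046],"dr":[-0.005,-0.209,-0.053]},
    {"gripper":0.045,"offset":[0.0026,0.0062,0.1046],"dr":[-0.005,-0.209,-0.053]},
  ],
)

```text
clock: 2.65
position: [455.3, -218.1, 111.5]
eef_rot: [[-0.865, -0.466, 0.184], [-0.456, 0.885, 0.095], [-0.208, -0.002, -0.978]]
wrist_force: [-0.3, 0.1, 0.6]
gripper_width: 44.9
```

```bash
python3 -c "
from ov import *
st=ctrl.observe();print(st['position'],psi(st))
c=ctrl.read_camera('wrist');cv2.imwrite('pics/w2.png',c['color'][:,:,::-1])
T=wT(c,st);np.savez('w2.npz',T=T)
p=st['position'];Rm=st['eef_rot']
ov(c,(0,0,640,480),1.25,[(circ(447.5,-182,64,43.5),(0,255,0)),(np.array([p+Rm[:,1]*22,p-Rm[:,1]*22]),(255,0,0))],'pics/o3.png',T)
mv([466.9,-210.7,37.5],down(117.7,-12))"
```

```text
[ 455.26592243 -218.06485722  111.52207481] 117.76409237892729
offset [0.0026, 0.0018, 0.0757] dr [-0.0026, 0.0006, 0.0023]
```

View pics/o3.png

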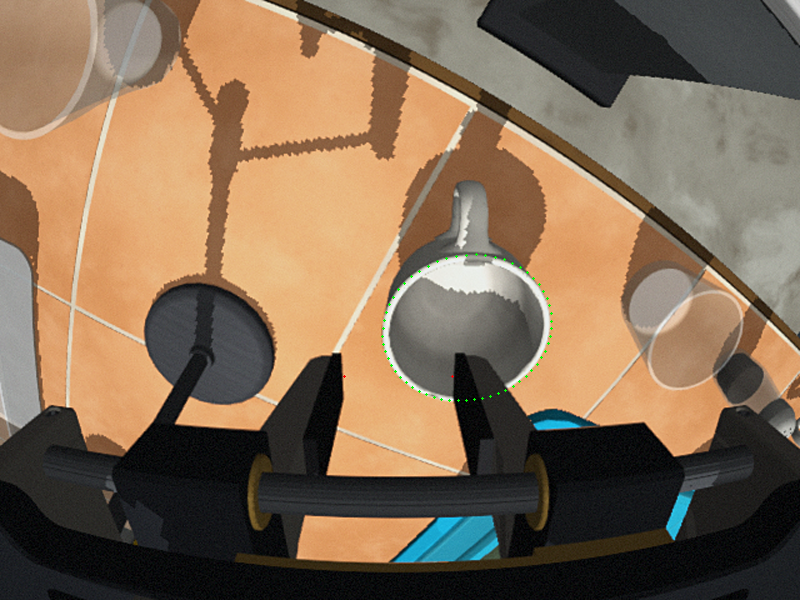

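Emit:
carry_out(
  targets=[
    {"gripper":0.045,"offset":[0.0026,0.0018,0.03],"dr":[-0.003,0,0.002]},
    {"gripper":0.045,"offset":[0.0026,0.0018,0.055],"dr":[-0.003,0,0.002]},
    {"gripper":0.045,"offset":[0.0026,0.0018,0.0757],"dr":[-0.003,0,0.002]},
    {"gripper":0.045,"offset":[0.0026,0.0018,0.0757],"dr":[-0.003,0,0.002]},
  ],
)

```text
clock: 3.2
position: [466.1, -209.6, 36.1]
eef_rot: [[-0.866, -0.466, 0.183], [-0.455, 0.885, 0.099], [-0.208, 0.002, -0.978]]
wrist_force: [-1.1, 0.0, -0.3]
gripper_width: 45.1
```

Emit:
carry_out(
  targets=[
    {"gripper":0.01,"offset":[0,0,0],"dr":[0,0,0]},
    {"gripper":0.01,"offset":[0,0,0],"dr":[0,0,0]},
    {"gripper":0.01,"offset":[0,0,0],"dr":[0,0,0]},
    {"gripper":0.01,"offset":[0,0,0],"dr":[0,0,0]},
  ],
)

```text
clock: 3.7
position: [465.7, -210.2, 36.5]
eef_rot: [[-0.866, -0.464, 0.184], [-0.454, 0.886, 0.098], [-0.209, 0.002, -0.978]]
wrist_force: [-0.1, 0.9, 9.3]
gripper_width: 16.5
```

```bash
python3 -c "
from ov import *
st=ctrl.observe();print(st['position'],psi(st),st['wrist_force'],st['ft_torque'],st['gripper_width'])
c=ctrl.read_camera('wrist')
T=wT(c,st)
ov(c,(0,0,640,480),1.25,[(circ(447.5,-182,64,43.5),(0,255,0))],'pics/o4.png',T)
"
```

```text
[ 465.70231212 -210.19007796   36.45763136] 117.66875924316636 [-0.09257975  0.86538566  9.27996801] [ 0.71307009  0.03653246 -0.03879871] 16.510298020408666
```

View pics/o4.png

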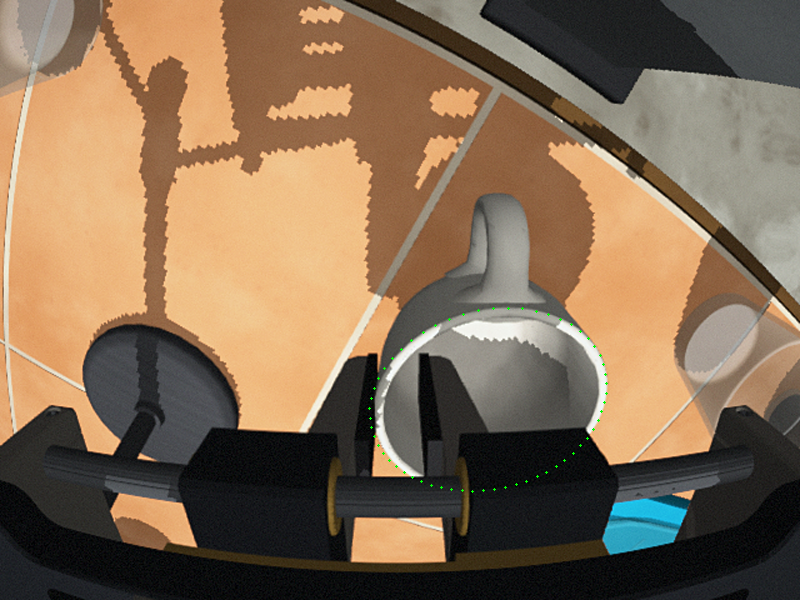

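Emit:
carry_out(
  targets=[
    {"gripper":0.01,"offset":[-0.0021,0,-0.0098],"dr":[0,0,0]},
    {"gripper":0.01,"offset":[-0.0042,0,-0.0196],"dr":[0,0,0]},
    {"gripper":0.01,"offset":[-0.0104,0,-0.049],"dr":[0,0,0]},
    {"gripper":0.01,"offset":[-0.0208,0,-0.098],"dr":[0,0,0]},
  ],
)

```text
clock: 4.25
position: [463.7, -209.4, 135.7]
eef_rot: [[-0.867, -0.465, 0.179], [-0.454, 0.885, 0.1], [-0.205, 0.005, -0.979]]
wrist_force: [0.9, -0.0, -1.4]
gripper_width: 15.5
```

```bash
python3 -c "
from ov import *
st=ctrl.observe();print(st['position'],psi(st),st['wrist_force'],st['ft_torque'],st['gripper_width'])
c=ctrl.read_camera('wrist');cv2.imwrite('pics/w5.png',c['color'][:,:,::-1])
d=ctrl.read_camera('side');crop(d['color'],260,150,460,300,4,'pics/s5.png')
mv([400,-190,210],down(80,-12))
"
```

```text
[ 463.67768092 -209.42493428  135.72964612] 117.7066746690459 [ 0.88752758 -0.02895583 -1.36986867] [-0.01678749  0.01215284  0.00216331] 15.52150542350518
offset [0.0339, 0.0504, -0.0785] dr [0.1339, 0.0047, 0.6443]
```

View pics/w5.png

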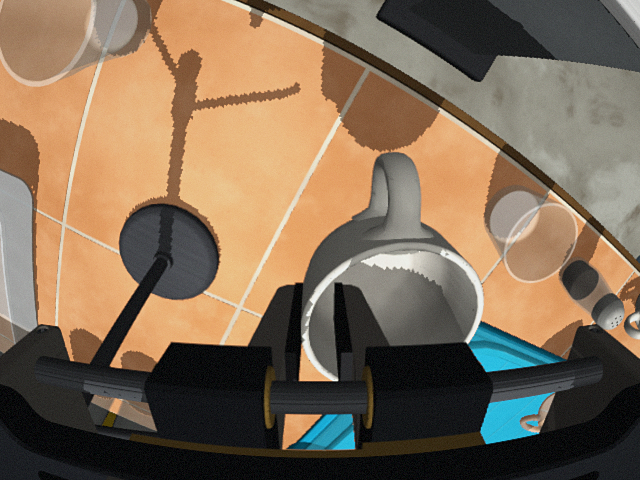

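View pics/s5.png

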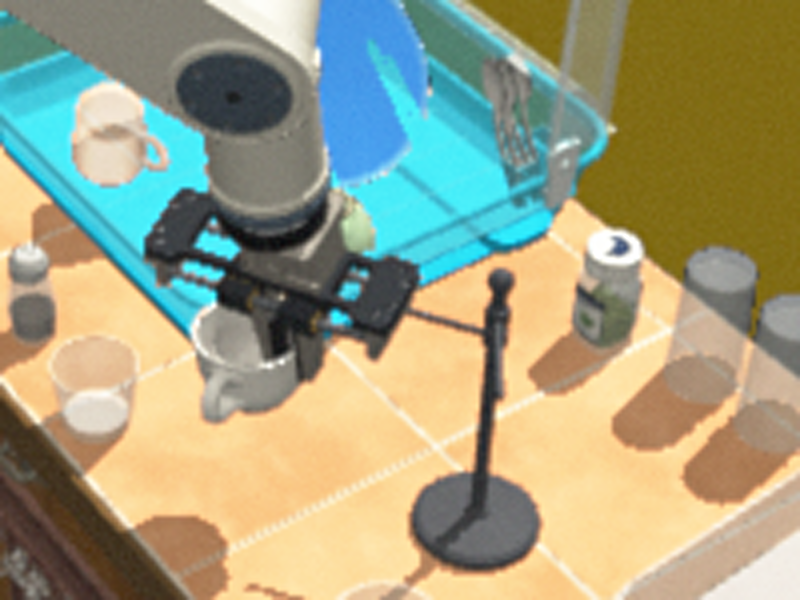

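```bash
python3 -c "
from ov import *
mv([400,-190,215],down(72,-12))
"
```

```text
offset [0.0329, 0.0504, -0.0834] dr [0.1632, 0.005, 0.7808]
```

Emit:
carry_out(
  targets=[
    {"gripper":0.01,"offset":[0.012,0.018,-0.04],"dr":[0.03,0,0.13]},
    {"gripper":0.01,"offset":[0.025,0.038,-0.07],"dr":[0.06,0.001,0.3]},
    {"gripper":0.01,"offset":[0.0329,0.0504,-0.0834],"dr":[0.1,0.003,0.46]},
    {"gripper":0.01,"offset":[0.0329,0.0504,-0.0834],"dr":[0.13,0.004,0.63]},
    {"gripper":0.01,"offset":[0.0329,0.0504,-0.0834],"dr":[0.163,0.005,0.781]},
  ],
)

```text
clock: 4.97
position: [397.1, -188.4, 210.4]
eef_rot: [[-0.93, 0.314, 0.191], [0.308, 0.949, -0.061], [-0.2, 0.002, -0.98]]
wrist_force: [0.2, 0.2, -2.6]
gripper_width: 15.5
```

```bash
python3 -c "
from ov import *
st=ctrl.observe();print(st['position'],psi(st))
mv([400,-195,215],down(24,-12))
"
```

```text
[ 397.14771124 -188.4461397   210.41809733] 71.68519436910098
offset [-0.0056, -0.0053, -0.0035] dr [0.172, -0.0082, 0.8143]
```

Emit:
carry_out(
  targets=[
    {"gripper":0.01,"offset":[-0.0056,-0.0053,-0.0035],"dr":[0.172,-0.008,0.814]},
    {"gripper":0.01,"offset":[-0.0056,-0.0053,-0.0035],"dr":[0.172,-0.008,0.814]},
    {"gripper":0.01,"offset":[-0.0056,-0.0053,-0.0035],"dr":[0.172,-0.008,0.814]},
    {"gripper":0.01,"offset":[-0.0056,-0.0053,-0.0035],"dr":[0.172,-0.008,0.814]},
    {"gripper":0.01,"offset":[-0.0056,-0.0053,-0.0035],"dr":[0.172,-0.008,0.814]},
  ],
)

```text
clock: 5.6
position: [400.3, -194.7, 214.5]
eef_rot: [[-0.4, 0.913, 0.084], [0.893, 0.409, -0.189], [-0.207, -0.001, -0.978]]
wrist_force: [0.5, 0.3, -1.2]
gripper_width: 15.4
```

```bash
python3 -c "
from ov import *
st=ctrl.observe();print(st['position'],psi(st))
mv([400,-195,215],down(-20,-12))
c=ctrl.read_camera('wrist');cv2.imwrite('pics/w6.png',c['color'][:,:,::-1])
np.savez('w6.npz',T=wT(c,st))
"
```

```text
[ 400.33799644 -194.70101846  214.49802988] 24.128987053058907
offset [-0.0002, -0.0004, -0.0005] dr [0.159, -0.0005, 0.7536]
```

View pics/w6.png

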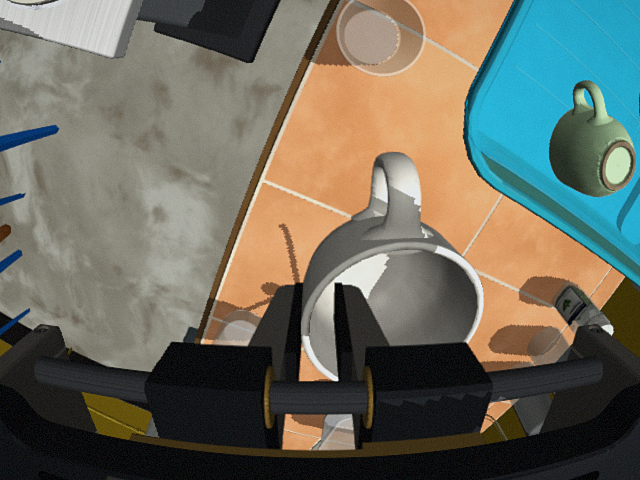

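Emit:
carry_out(
  targets=[
    {"gripper":0.01,"offset":[0,0,0],"dr":[0.159,0,0.754]},
    {"gripper":0.01,"offset":[0,0,0],"dr":[0.159,0,0.754]},
    {"gripper":0.01,"offset":[0,0,0],"dr":[0.159,0,0.754]},
    {"gripper":0.01,"offset":[0,0,0],"dr":[0.159,0,0.754]},
    {"gripper":0.01,"offset":[0,0,0],"dr":[0.159,0,0.754]},
  ],
)

```text
clock: 6.28
position: [400.8, -195.1, 214.6]
eef_rot: [[0.33, 0.941, -0.07], [0.921, -0.338, -0.195], [-0.207, -0.0, -0.978]]
wrist_force: [-0.2, 0.2, -1.8]
gripper_width: 15.4
```

```bash
python3 -c "
from ov import *
st=ctrl.observe();print(st['position'],psi(st))
mv([400,-195,225],down(-57.5,-12))
"
```

```text
[ 400.79512306 -195.06330108  214.56837983] -19.733132092289885
offset [-0.0024, -0.0008, -0.0102] dr [0.1365, -0.0008, 0.6449]
```

Emit:
carry_out(
  targets=[
    {"gripper":0.01,"offset":[-0.0024,-0.0008,-0.0102],"dr":[0.1365,0,0.645]},
    {"gripper":0.01,"offset":[-0.0024,-0.0008,-0.0102],"dr":[0.1365,0,0.645]},
    {"gripper":0.01,"offset":[-0.0024,-0.0008,-0.0102],"dr":[0.1365,0,0.645]},
    {"gripper":0.01,"offset":[-0.0024,-0.0008,-0.0102],"dr":[0.1365,0,0.645]},
    {"gripper":0.01,"offset":[-0.0024,-0.0008,-0.0102],"dr":[0.1365,0,0.645]},
  ],
)

```text
clock: 6.9
position: [399.7, -195.2, 225.2]
eef_rot: [[0.824, 0.539, -0.174], [0.528, -0.842, -0.111], [-0.207, -0.0, -0.978]]
wrist_force: [-0.2, -0.3, -1.7]
gripper_width: 15.5
```

```bash
python3 -c "
from ov import *
st=ctrl.observe();print(st['position'],psi(st))
c=ctrl.read_camera('wrist');cv2.imwrite('pics/w7.png',c['color'][:,:,::-1])
np.savez('w7.npz',T=wT(c,st),p=st['position'],R=st['eef_rot'])
d=ctrl.read_camera('side');crop(d['color'],260,130,460,280,4,'pics/s7.png')
d=ctrl.read_camera('scene');cv2.imwrite('pics/c7.png',d['color'][:,:,::-1])
"
```

```text
[ 399.6565366  -195.21166816  225.18791252] -57.37152624717958
```

View pics/w7.png

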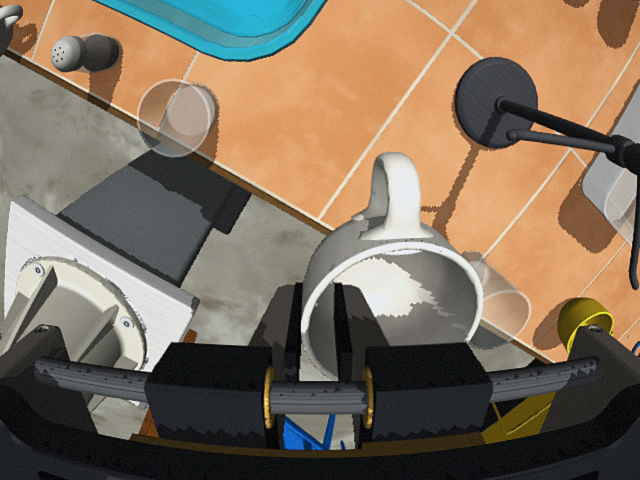

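View pics/s7.png

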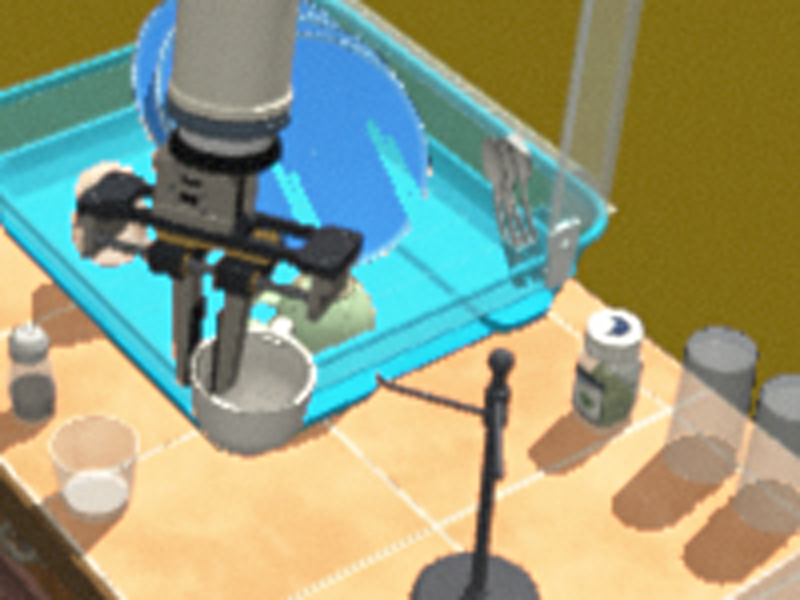

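View pics/c7.png

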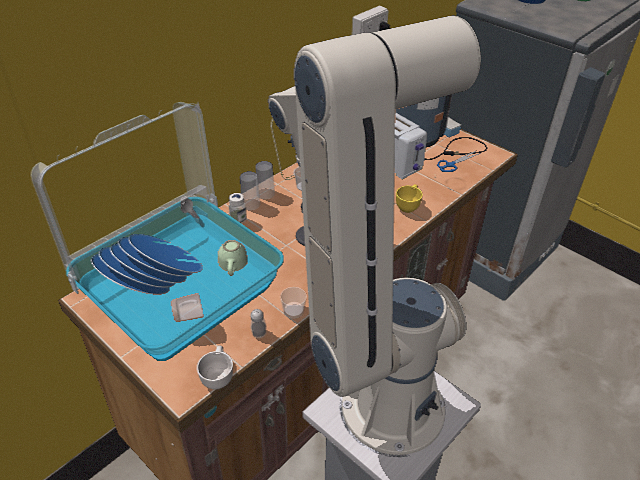

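```bash
python3 -c "
from h import *
im=cv2.imread('pics/w7.png')
cv2.imwrite('pics/w7a.png',cv2.resize(im[50:300,440:640],None,fx=4,fy=4,interpolation=cv2.INTER_CUBIC)[:600])
cv2.imwrite('pics/w7b.png',cv2.resize(im[140:390,290:490],None,fx=3,fy=3,interpolation=cv2.INTER_CUBIC)[:600])
"
```

```text
(no output)
```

View pics/w7a.png

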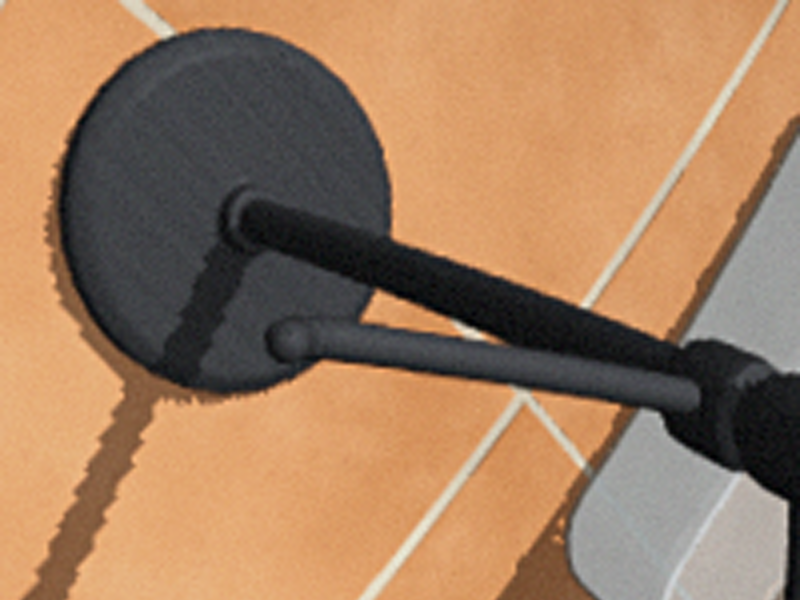

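View pics/w7b.png

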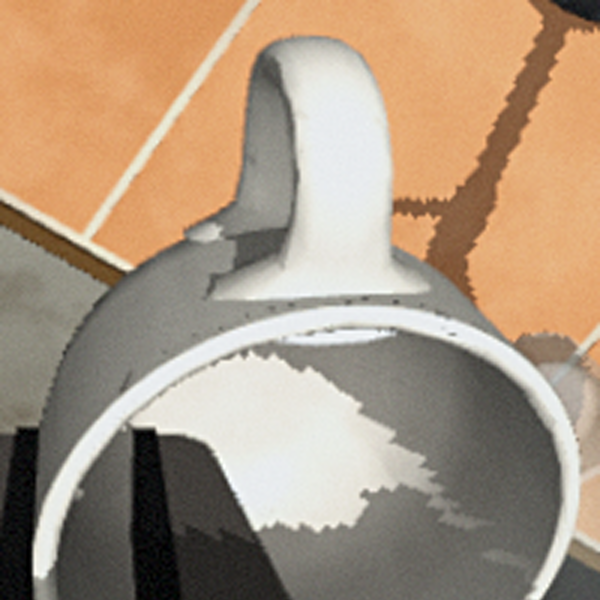

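```bash
cat > fit.py <<'E'
from ov import *
from scipy.optimize import least_squares
cw=ctrl.read_camera('wrist');cs=ctrl.read_camera('side')
w7=np.load('w7.npz')['T'];w1=np.load('w1.npz')['T']
a=lambda x,y:np.array([440+x/4-.4,50+y/4-.4])
s=lambda x,y:np.array([260+x/4-.4,130+y/4-.4])
f=lambda x,y:np.array([x/2.9-.3,215+y/2.9-.3])
def pts(p):
    x,y,tl,tr=p;L=lambda r,z,t:[x+r*np.cos(t),y+r*np.sin(t),z]
    return {'tipL':L(89,200,tl),'rootL':L(12,195,tl),'foot':[x,y,6],'tipR':L(89,220,tr),'bendR':L(81,215,tr),'knob':[x,y,250]}
obs=[('w7','tipL',a(290,340)),('w7','rootL',a(675,388)),('w7','foot',a(225,210)),('s','tipL',s(380,379)),('s','knob',s(501,360)),('w1','tipR',f(98,165)),('w1','bendR',f(140,193)),('w1','foot',f(602,163))]
def res(p):
    P=pts(p);o=[]
    for v,n,uv in obs:
        q=proj(cs,P[n])[0] if v=='s' else wproj(cw,w7 if v=='w7' else w1,P[n])[0]
        o.append((q-uv))
    return np.array(o)
r=least_squares(lambda p:res(p).ravel(),[570,-310,np.radians(122),np.radians(232)],loss='soft_l1')
print(r.x[:2].round(1),np.degrees(r.x[2:]).round(1))
for o,e in zip(obs,res(r.x)):print(o[:2],e.round(1))
print(pts(r.x)['tipL'])
E
python3 fit.py
```

```text
[ 571.  -309.7] [122.2 232.9]
('w7', 'tipL') [-0.6 -0.1]
('w7', 'rootL') [-0.3  1.6]
('w7', 'foot') [2.2 1. ]
('s', 'tipL') [-0.3 -0.9]
('s', 'knob') [ 0.1 -1.3]
('w1', 'tipR') [2.5 1.2]
('w1', 'bendR') [-0.5 -0.2]
('w1', 'foot') [-1.5  1.3]
[np.float64(523.6219502411542), np.float64(-234.36037595538915), 200]
```

```bash
cat > cupov.py <<'E'
from ov import *
# cup pose in tool: 6 vec; nominal from grasp
def cupmodel():
    t=np.linspace(0,2*np.pi,80)
    rim=np.c_[43.5*np.cos(t),43.5*np.sin(t),0*t]
    # cup axes: x=handle dir h, y = Z x h , z up
    op=[np.c_[55+8.5*np.cos(t),0*t+s,-22+10.5*np.sin(t)] for s in(-7,7)]
    tip=np.c_[[74]*20,np.linspace(-7,7,20),[-22]*20]
    return rim,op,tip
def nominal(C,phi,tp,tR):
    a=np.radians(phi);h=np.array([np.cos(a),np.sin(a),0]);Z=np.array([0,0,1.]);Rc=np.c_[h,np.cross(Z,h),Z]
    return tR.T@Rc, tR.T@(np.array(C)-tp)   # cup in tool
def draw(img_c,T,tp,tR,Rct,pct,name,box=(240,120,540,400),f=2.6):
    rim,op,tip=cupmodel();W=lambda P:(P@Rct.T+pct)@tR.T+tp
    ov(img_c,box,f,[(W(rim),(0,255,0)),(W(op[0]),(255,0,0)),(W(op[1]),(0,0,255)),(W(tip),(255,0,255))],name,T)
E
python3 - <<'E'
from cupov import *
c=ctrl.read_camera('wrist')
d=np.load('w7.npz')
Rct,pct=nominal([447.5,-182,64],207.7,np.array([465.7,-210.2,36.5]),down(117.67,-12.1))
print(pct)
draw(c,d['T'],d['p'],d['R'],Rct,pct,'pics/o7.png')
E
```

```text
[ -2.80855358  33.42664716 -27.52274126]
```

View pics/o7.png

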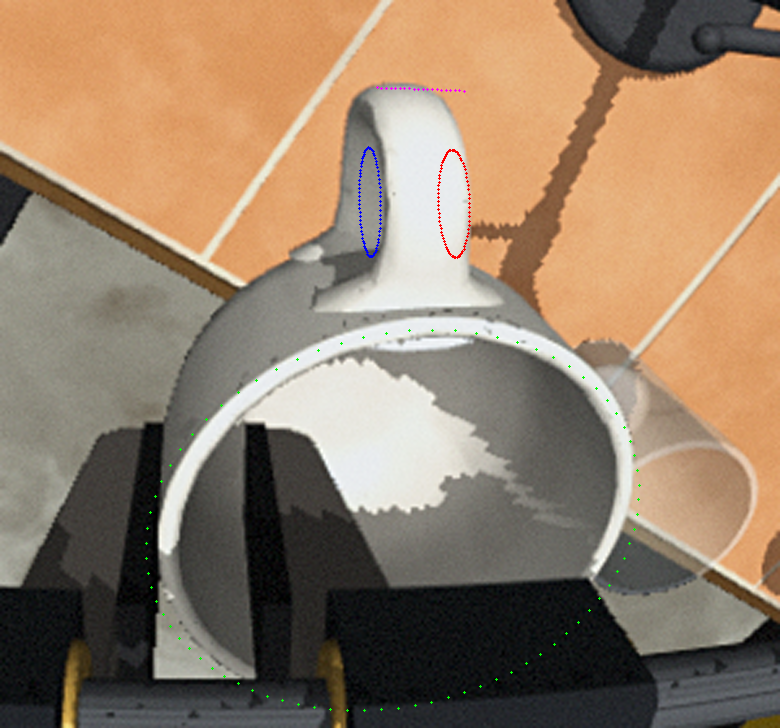

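```bash
cat > fitcup.py <<'E'
from cupov import *
from scipy.optimize import least_squares
from scipy.spatial.transform import Rotation as R
def fitcup(c,d,Rct,pct,rimpix,tip,box0,f,r=43.0,name='pics/ofit.png',sig=(3,3,3,.05,.05,.05),box=(240,120,540,400)):
    T=d['T'];tp=d['p'];tR=d['R']
    uv=np.array(rimpix,float)/f-.5+np.array(box0);tuv=np.array(tip,float)/f-.5+np.array(box0)
    t=np.linspace(0,2*np.pi,400)
    rim=np.c_[r*np.cos(t),r*np.sin(t),0*t]
    tipm=np.array([[73.5,0,-20.]])
    def pose(p): return Rct@R.from_rotvec(p[3:]).as_matrix(), pct+p[:3]
    def res(p):
        Rr,pp=pose(p);W=lambda P:(P@Rr.T+pp)@tR.T+tp
        q=wproj(c,T,W(rim));dd=np.array([np.hypot(*(q-u).T).min() for u in uv])
        tq=wproj(c,T,W(tipm))[0]-tuv
        return np.r_[dd,tq*.7,p/np.array(sig)]
    s=least_squares(res,np.zeros(6),diff_step=1e-3,x_scale=np.array(sig))
    print('delta',s.x.round(3),'res',res(s.x)[:len(uv)+2].round(1))
    Rr,pp=pose(s.x);draw(c,T,tp,tR,Rr,pp,name,box=box);return Rr,pp
E
python3 - <<'E'
from fitcup import *
c=ctrl.read_camera('wrist');d=np.load('w7.npz')
Rct,pct=nominal([447.5,-182,64],207.7,np.array([465.7,-210.2,36.5]),down(117.67,-12.1))
rp=[(160,535),(165,500),(200,440),(250,388),(330,337),(437,318),(540,342),(600,388),(628,440),(634,465),(627,510)]
for r in (42.5,43.5):
    Rr,pp=fitcup(c,d,Rct,pct,rp,(412,86),(240,120),2.6,r)
    print(pp, (Rr@[55,0,-22]+pp))
np.savez('cupB.npz',R=Rr,p=pp)
E
```

```text
delta [1.178 1.152 1.104 0.047 0.041 0.011] res [0.5 0.4 1.1 0.6 1.8 0.9 0.7 0.8 0.4 0.6 1.1 0.4 0.5]
[ -1.63058395  34.57844351 -26.41887193] [ 56.28276782  32.86627296 -14.08549615]
delta [-0.173  1.905  4.729  0.053  0.019  0.01 ] res [0.6 0.4 1.4 0.9 1.5 0.5 1.3 1.4 0.5 0.7 0.5 0.8 2.4]
[ -2.98166852  35.33213857 -22.79401824] [ 55.1942768   33.56419835 -11.77431894]
```

View pics/ofit.png

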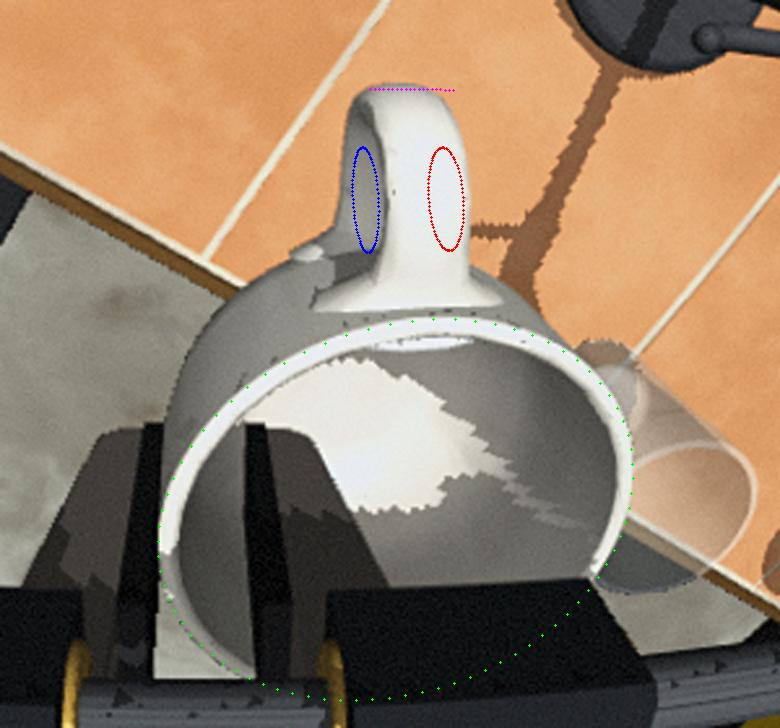

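```bash
cat > hang.py <<'E'
from cupov import *
POST=np.array([571.,-309.7]);TH={'L':122.2,'R':232.4};ZH={'L':195.,'R':215.}
def goal(side,cup,out,dz,tilt=0,lat=0):
    """tool pose: handle point 'out' from axis, dz above wire; tilt deg = cup rotated down about wire, s inner"""
    th=np.radians(TH[side]);d=np.array([np.cos(th),np.sin(th),0]);Z=np.array([0,0,1.])
    ph=th-np.pi/2 if side=='L' else th+np.pi/2
    h=np.array([np.cos(ph),np.sin(ph),0]);l=np.cross(Z,h)
    H=np.r_[POST,ZH[side]]+d*out+Z*dz+h*lat
    Rc=np.c_[h,l,Z]
    # tilt: centre (-h) goes down: -h -> -Z , Z -> -h
    t=np.radians(tilt)
    Rt=R.from_rotvec(l*(-t)).as_matrix()
    Rc=Rt@Rc
    cup=np.load(cup) if isinstance(cup,str) else cup
    tR=Rc@cup['R'].T
    hp=cup['R']@np.array([55,0,-22])+cup['p']
    return H-tR@hp,tR
def where(side,cup,st=None):
    st=st or ctrl.observe();cup=np.load(cup)
    hp=st['position']+st['eef_rot']@(cup['R']@np.array([55,0,-22])+cup['p'])
    th=np.radians(TH[side]);d=np.array([np.cos(th),np.sin(th)]);v=hp[:2]-POST
    Rc=st['eef_rot']@cup['R']
    print('out %.1f side(ccw) %.1f dz %.1f'%(v@d,d[0]*v[1]-d[1]*v[0],hp[2]-ZH[side]),'cup up',Rc[:,2].round(3),'h ang %.1f'%np.degrees(np.arctan2(Rc[1,0],Rc[0,0])))
E
python3 - <<'E'
from fitcup import *
c=ctrl.read_camera('wrist');d=np.load('w7.npz')
Rct,pct=nominal([447.5,-182,64],207.7,np.array([465.7,-210.2,36.5]),down(117.67,-12.1))
rp=[(160,535),(165,500),(200,440),(250,388),(330,337),(437,318),(540,342),(600,388),(628,440),(634,465),(627,510)]
Rr,pp=fitcup(c,d,Rct,pct,rp,(412,86),(240,120),2.6,43)
print(pp, (Rr@[55,0,-22]+pp))
np.savez('cupB.npz',R=Rr,p=pp)
from hang import *
print(Rr)
where('L','cupB.npz')
p,Rt=goal('L','cupB.npz',125,3);print(p,Rt);mv(p,Rt)
E
```

```text
delta [0.608 1.52  2.704 0.06  0.032 0.009] res [0.5 0.3 1.  0.6 1.6 0.5 1.3 1.2 0.3 0.7 0.7 0.5 1.3]
[ -2.20038763  34.9467412  -24.81825421] [ 55.82207892  33.06702188 -13.03436562]
[[ 0.98385627 -0.02082914 -0.17774417]
 [-0.01038815 -0.99817596  0.05947141]
 [-0.1786587  -0.05666489 -0.98227805]]
out 155.4 side(ccw) 26.2 dz 31.8 cup up [ 0.056 -0.034  0.998] h ang 33.1
[ 438.42241062 -205.96081553  193.15213572] [[ 0.8436318   0.5231139  -0.1209844 ]
 [ 0.50664819 -0.85018527 -0.14315242]
 [-0.17774417  0.05947141 -0.98227805]]
offset [0.0327, 0.0299, 0.0262] dr [-0.0546, 0.0287, 0.0262]
```

Emit:
carry_out(
  targets=[
    {"gripper":0.01,"offset":[0.015,0.015,0.013],"dr":[-0.027,0.014,0.013]},
    {"gripper":0.01,"offset":[0.0327,0.0299,0.0262],"dr":[-0.0546,0.0287,0.0262]},
    {"gripper":0.01,"offset":[0.0327,0.0299,0.0262],"dr":[-0.0546,0.0287,0.0262]},
    {"gripper":0.01,"offset":[0.0327,0.0299,0.0262],"dr":[-0.0546,0.0287,0.0262]},
  ],
)

```text
clock: 7.8
position: [437.9, -205.9, 193.4]
eef_rot: [[0.844, 0.523, -0.122], [0.506, -0.851, -0.143], [-0.179, 0.058, -0.982]]
wrist_force: [0.3, 0.6, -2.9]
gripper_width: 15.5
```

```bash
cat > look.py <<'E'
from hang import *
import sys
def hookpts(side,n=60):
    th=np.radians(TH[side]);d=np.array([np.cos(th),np.sin(th),0]);b=np.r_[POST,ZH[side]]
    r=np.linspace(0,81,n);P=b+np.outer(r,d);q=np.linspace(0,1,10)
    return np.r_[P,b+np.outer(81+9*q,d)+np.outer(q*6,[0,0,1.])]
if __name__=='__main__':
    side,cup,n=sys.argv[1:4]
    st=ctrl.observe();print(st['position'].round(1),st['wrist_force'].round(1),st['gripper_width'])
    where(side,cup,st)
    c=ctrl.read_camera('wrist');T=wT(c,st);k=np.load(cup)
    np.savez(n+'.npz',T=T,p=st['position'],R=st['eef_rot'])
    cv2.imwrite('pics/raw_'+n+'.png',c['color'][:,:,::-1])
    rim,op,tip=cupmodel();W=lambda P:(P@k['R'].T+k['p'])@st['eef_rot'].T+st['position']
    it=[(W(rim),(0,255,0)),(W(op[0]),(255,0,0)),(W(op[1]),(0,0,255)),(hookpts(side),(255,255,0))]
    ov(c,(240,60,640,360),2,it,'pics/'+n+'.png',T)
    c=ctrl.read_camera('side')
    ov(c,(280,130,430,242),5,[(hookpts(side),(255,255,0)),(W(op[0]),(255,0,0)),(W(op[1]),(0,0,255))],'pics/'+n+'s.png')
E
python3 look.py L cupB.npz a1
```

```text
[ 437.9 -205.9  193.4] [ 0.3  0.6 -2.9] 15.458108358901699
out 125.3 side(ccw) 0.5 dz 3.2 cup up [ 0.001 -0.     1.   ] h ang 32.2
```

View pics/a1.png

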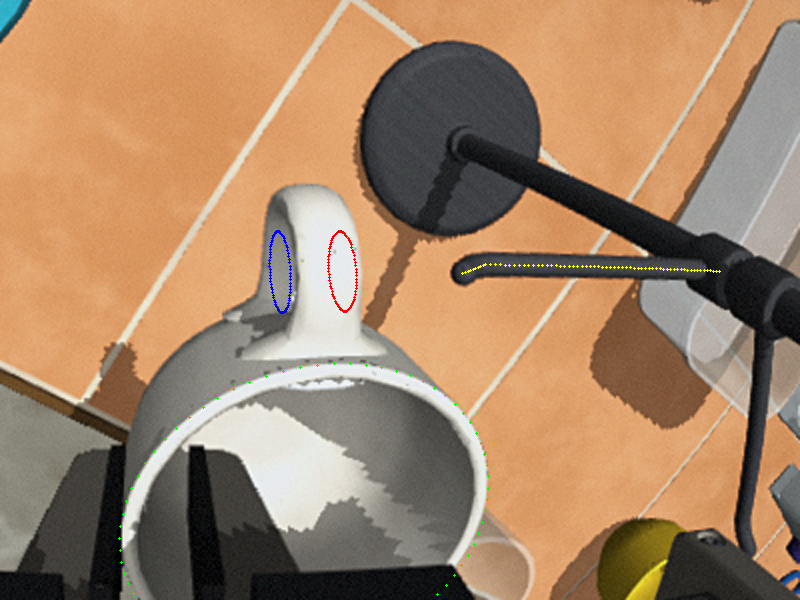

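View pics/a1s.png

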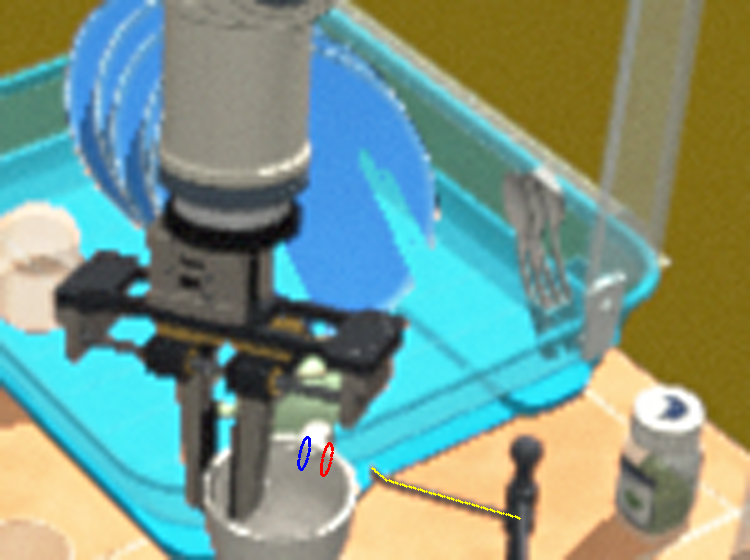

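```bash
python3 -c "
from hang import *
for o in (100,68): mv(*goal('L','cupB.npz',o,3,lat=0.8))"
```

```text
offset [0.0017, 0.0249, 0.0018] dr [-0.0003, 0.0002, -0.0009]
offset [0.0024, 0.0569, 0.0036] dr [-0.0003, 0.0002, -0.0009]
```

Emit:
carry_out(
  targets=[
    {"gripper":0.01,"offset":[0.0012,0.012,0.001],"dr":[0,0,-0.001]},
    {"gripper":0.01,"offset":[0.0017,0.025,0.0018],"dr":[0,0,-0.001]},
    {"gripper":0.01,"offset":[0.0017,0.025,0.0018],"dr":[0,0,-0.001]},
  ],
)

```text
clock: 8.28
position: [453.4, -227.8, 192.6]
eef_rot: [[0.844, 0.522, -0.121], [0.506, -0.851, -0.143], [-0.178, 0.06, -0.982]]
wrist_force: [1.1, 0.5, -2.6]
gripper_width: 15.4
```

```bash
python3 look.py L cupB.npz a2;python3 -c "
from hang import *
for o in (85,68): mv(*goal('L','cupB.npz',o,3,lat=0.8))"
```

```text
[ 453.4 -227.8  192.6] [ 1.1  0.5 -2.6] 15.389571936409412
out 98.5 side(ccw) -1.0 dz 2.5 cup up [-0.  0.  1.] h ang 32.1
offset [0.0002, 0.0147, 0.0] dr [-0.0009, 0.0005, -0.0007]
offset [0.0006, 0.0317, 0.001] dr [-0.0009, 0.0005, -0.0007]
```

View pics/a2.png

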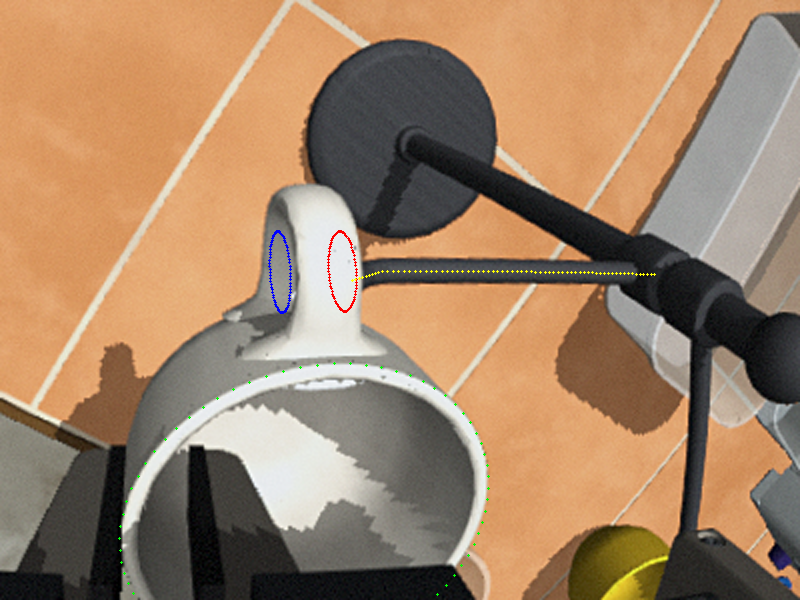

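Emit:
carry_out(
  targets=[
    {"gripper":0.01,"offset":[0,0.008,0],"dr":[0,0,0]},
    {"gripper":0.01,"offset":[0,0.015,0],"dr":[0,0,0]},
    {"gripper":0.01,"offset":[0,0.015,0],"dr":[0,0,0]},
  ],
)

```text
clock: 8.75
position: [460.9, -240.0, 193.5]
eef_rot: [[0.844, 0.523, -0.121], [0.506, -0.85, -0.143], [-0.178, 0.059, -0.982]]
wrist_force: [0.5, -0.2, -2.3]
gripper_width: 15.5
```

```bash
python3 look.py L cupB.npz a3;python3 -c "
from hang import *
for o in (68,): mv(*goal('L','cupB.npz',o,1,lat=0.8))"
```

```text
[ 460.9 -240.   193.5] [ 0.5 -0.2 -2.3] 15.545073608024842
out 84.2 side(ccw) -0.9 dz 3.3 cup up [0. 0. 1.] h ang 32.2
offset [0.0008, 0.0167, 0.0031] dr [-0.0006, 0.0004, -0.0003]
```

View pics/a3.png

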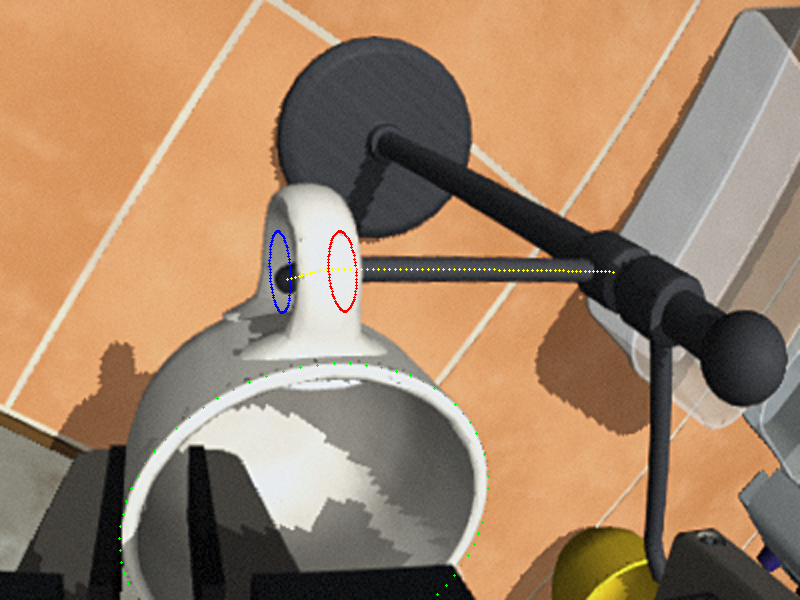

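View pics/a3s.png

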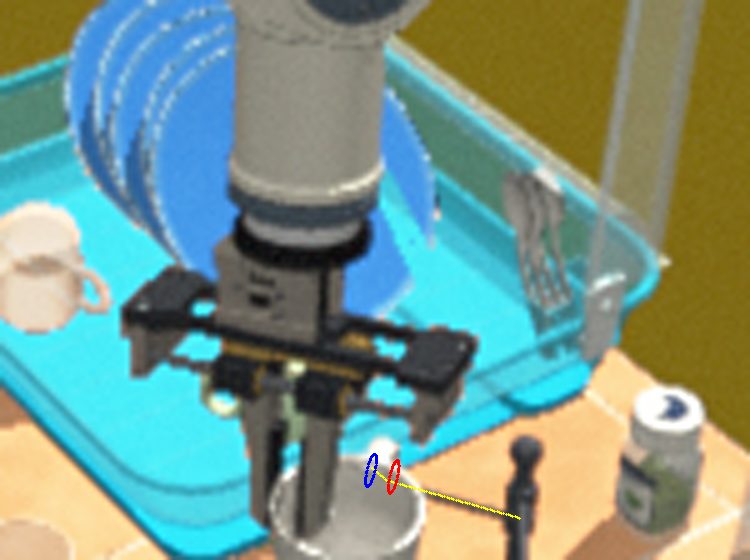

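Emit:
carry_out(
  targets=[
    {"gripper":0.01,"offset":[0.0004,0.008,0.001],"dr":[0,0,0]},
    {"gripper":0.01,"offset":[0.0008,0.0155,0.003],"dr":[0,0,0]},
    {"gripper":0.01,"offset":[0.0008,0.0155,0.003],"dr":[0,0,0]},
  ],
)

```text
clock: 9.22
position: [469.2, -253.2, 191.0]
eef_rot: [[0.844, 0.523, -0.121], [0.506, -0.851, -0.143], [-0.178, 0.059, -0.982]]
wrist_force: [-0.5, -0.9, -2.3]
gripper_width: 15.3
```

```bash
python3 -c "
from hang import *
st=ctrl.observe();print(st['wrist_force'],st['joint_positions'].round(2));where('L','cupB.npz',st)
for t in (0,8,16,24,32): 
  p,Rr=goal('L','cupB.npz',68,1,t,lat=0.8);print(p.round(),end='');mv(p,Rr)"
```

```text
[-0.54147212 -0.87306831 -2.2788171 ] [-0.38  0.27  1.82 -0.2   1.12  0.74]
out 68.6 side(ccw) -0.9 dz 0.9 cup up [ 0. -0.  1.] h ang 32.2
[ 469. -254.  191.]offset [-0.0001, 0.0006, -0.0001] dr [-0.0004, 0.0003, -0.0005]
[ 471. -253.  183.]offset [0.0025, 0.0001, 0.0074] dr [0.0026, 0.1396, 0.0074]
[ 472. -252.  176.]offset [0.0061, -0.0004, 0.0145] dr [0.0055, 0.279, 0.0153]
[ 475. -250.  168.]offset [0.0107, -0.0008, 0.021] dr [0.0085, 0.4184, 0.0231]
[ 479. -248.  162.]offset [0.0162, -0.0013, 0.0268] dr [0.0114, 0.5578, 0.031]
```

Emit:
carry_out(
  targets=[
    {"gripper":0.01,"offset":[0.0025,0.0001,0.0074],"dr":[0.0026,0.1396,0.0074]},
    {"gripper":0.01,"offset":[0.0061,-0.0004,0.0145],"dr":[0.0055,0.279,0.0153]},
    {"gripper":0.01,"offset":[0.0107,-0.0008,0.021],"dr":[0.0085,0.4184,0.0231]},
    {"gripper":0.01,"offset":[0.0162,-0.0013,0.0268],"dr":[0.0114,0.5578,0.031]},
    {"gripper":0.01,"offset":[0.0162,-0.0013,0.0268],"dr":[0.0114,0.5578,0.031]},
  ],
)

```text
clock: 9.85
position: [476.6, -247.6, 160.8]
eef_rot: [[0.799, 0.495, 0.341], [0.474, -0.868, 0.15], [0.37, 0.042, -0.928]]
wrist_force: [-0.1, 0.5, -0.9]
gripper_width: 15.5
```

```bash
python3 look.py L cupB.npz a4; python3 -c "
from hang import *
st=ctrl.observe();print(st['joint_positions'].round(2),st['ft_torque'])
for t in (32,40,48,56,64): 
  p,Rr=goal('L','cupB.npz',68,0,t,lat=0.8);print(p.round(),end='');mv(p,Rr)"
```

```text
[ 476.6 -247.6  160.8] [-0.1  0.5 -0.9] 15.471848905350143
out 69.2 side(ccw) 1.2 dz -0.1 cup up [-0.447 -0.283  0.849] h ang 31.9
[-0.7   0.21  2.04  0.49  0.78  0.01] [-0.03148702  0.3927856  -0.04554391]
[ 479. -248.  161.]offset [0.0002, 0.0003, 0.0014] dr [-0.0003, 0.0031, -0.0011]
[ 483. -245.  155.]offset [0.0028, -0.0002, 0.0089] dr [0.0027, 0.1424, 0.0068]
[ 488. -242.  149.]offset [0.0064, -0.0007, 0.016] dr [0.0057, 0.2818, 0.0147]
[ 494. -238.  145.]offset [0.011, -0.0011, 0.0225] dr [0.0087, 0.4212, 0.0226]
[ 500. -234.  142.]offset [0.0165, -0.0016, 0.0282] dr [0.0117, 0.5605, 0.0305]
```

View pics/a4.png

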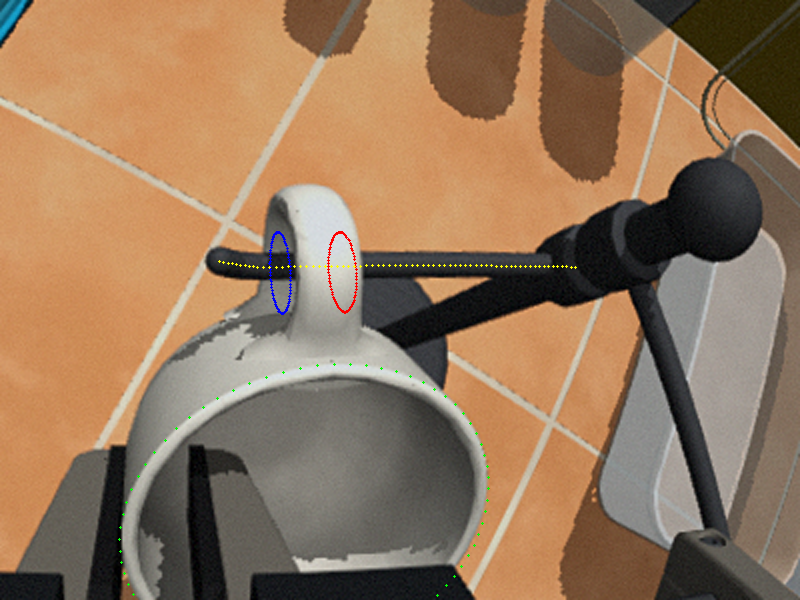

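View pics/a4s.png

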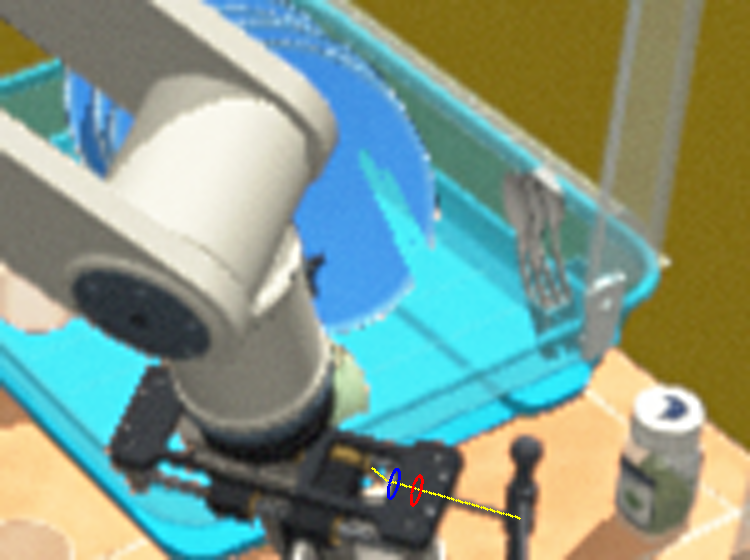

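Emit:
carry_out(
  targets=[
    {"gripper":0.01,"offset":[0.0028,-0.0002,0.0089],"dr":[0.0027,0.1424,0.0068]},
    {"gripper":0.01,"offset":[0.0064,-0.0007,0.016],"dr":[0.0057,0.2818,0.0147]},
    {"gripper":0.01,"offset":[0.011,-0.0011,0.0225],"dr":[0.0087,0.4212,0.0226]},
    {"gripper":0.01,"offset":[0.0165,-0.0016,0.0282],"dr":[0.0117,0.5605,0.0305]},
    {"gripper":0.01,"offset":[0.0165,-0.0016,0.0282],"dr":[0.0117,0.5605,0.0305]},
  ],
)

```text
clock: 10.58
position: [500.0, -233.0, 139.7]
eef_rot: [[0.512, 0.485, 0.709], [0.295, -0.874, 0.386], [0.807, 0.011, -0.591]]
wrist_force: [0.3, 0.1, -2.1]
gripper_width: 15.3
```

```bash
python3 look.py L cupB.npz a5; python3 -c "
from hang import *
st=ctrl.observe();print(st['joint_positions'].round(2),st['ft_torque'])
for t,z in ((64,-4),(72,-4),(72,-6)): 
  p,Rr=goal('L','cupB.npz',68,z,t,lat=0);print(p.round(),end='');mv(p,Rr)"
```

```text
[ 500.  -233.   139.7] [ 0.3  0.1 -2.1] 15.347788707523994
out 69.1 side(ccw) -1.5 dz -2.2 cup up [-0.758 -0.483  0.438] h ang 31.7
[-0.99  0.44  2.16  1.27  1.   -0.93] [-0.2463327   0.70168133  0.00986781]
[ 500. -235.  138.]offset [-0.0042, 0.0005, 0.0008] dr [-0.0035, 0.0008, 0.0012]
[ 506. -231.  135.]offset [-0.0016, 0.0, 0.0083] dr [-0.0006, 0.1402, 0.0089]
[ 506. -231.  133.]offset [-0.0032, -0.0, 0.0095] dr [-0.0006, 0.1402, 0.0089]
```

View pics/a5.png

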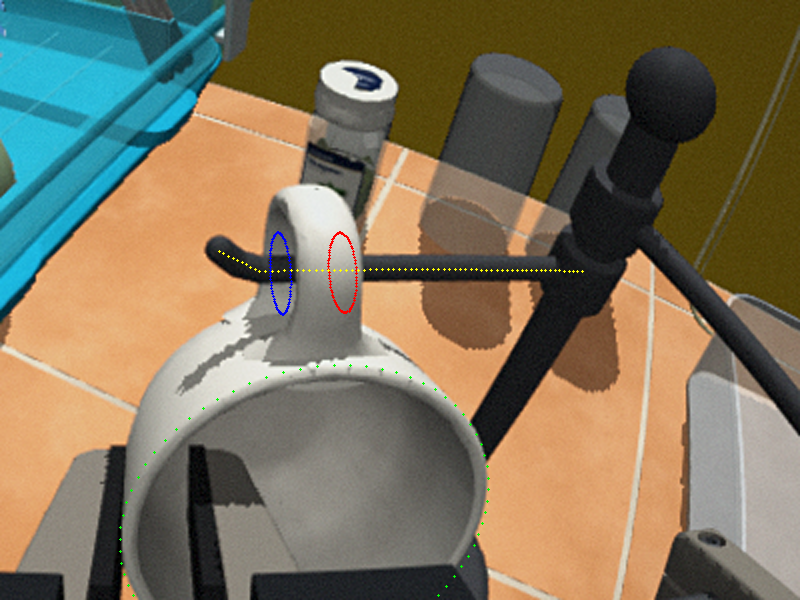

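Emit:
carry_out(
  targets=[
    {"gripper":0.01,"offset":[-0.0016,0,0.0083],"dr":[-0.0006,0.1402,0.0089]},
    {"gripper":0.01,"offset":[-0.0016,0,0.0083],"dr":[-0.0006,0.1402,0.0089]},
    {"gripper":0.01,"offset":[-0.0016,0,0.0083],"dr":[-0.0006,0.1402,0.0089]},
  ],
)

```text
clock: 11.05
position: [506.1, -230.9, 136.2]
eef_rot: [[0.41, 0.481, 0.775], [0.236, -0.877, 0.419], [0.881, 0.011, -0.473]]
wrist_force: [0.2, -0.8, -1.8]
gripper_width: 15.3
```

```bash
python3 -c "
from hang import *
st=ctrl.observe();print(st['joint_positions'].round(2),st['wrist_force'],st['ft_torque']);where('L','cupB.npz',st)
for t,z in ((72,-4),(80,-4),(80,-6)): 
  p,Rr=goal('L','cupB.npz',68,z,t,lat=0);print(p.round(),end='');mv(p,Rr)"
```

```text
[-1.04  0.54  2.17  1.39  1.11 -1.1 ] [ 0.15187424 -0.77233785 -1.83247266] [-0.2555658   0.72657372 -0.02819963]
out 67.9 side(ccw) 0.0 dz -3.1 cup up [-0.805 -0.506  0.309] h ang 32.5
[ 506. -231.  135.]offset [-0.0008, -0.0002, 0.0004] dr [0.0012, -0.0003, 0.0017]
[ 513. -227.  134.]offset [0.0018, -0.0007, 0.0079] dr [0.004, 0.1391, 0.0097]
[ 513. -227.  132.]offset [0.0001, -0.0007, 0.0088] dr [0.004, 0.1391, 0.0097]
```

Emit:
carry_out(
  targets=[
    {"gripper":0.01,"offset":[0.001,-0.0007,0.0084],"dr":[0.004,0.139,0.0097]},
    {"gripper":0.01,"offset":[0.001,-0.0007,0.0084],"dr":[0.004,0.139,0.0097]},
    {"gripper":0.01,"offset":[0.001,-0.0007,0.0084],"dr":[0.004,0.139,0.0097]},
  ],
)

```text
clock: 11.42
position: [512.5, -226.7, 133.2]
eef_rot: [[0.304, 0.48, 0.823], [0.167, -0.877, 0.45], [0.938, 0.001, -0.346]]
wrist_force: [0.6, -0.5, -2.5]
gripper_width: 15.2
```

Emit:
carry_out(
  targets=[
    {"gripper":0.02,"offset":[0,0,0],"dr":[0,0,0]},
    {"gripper":0.03,"offset":[0,0,0],"dr":[0,0,0]},
    {"gripper":0.042,"offset":[0,0,0],"dr":[0,0,0]},
    {"gripper":0.042,"offset":[0,0,0],"dr":[0,0,0]},
  ],
)

```text
clock: 11.92
position: [512.4, -226.8, 132.8]
eef_rot: [[0.301, 0.479, 0.824], [0.165, -0.878, 0.45], [0.939, -0.0, -0.343]]
wrist_force: [1.1, 0.3, -0.2]
gripper_width: 42.3
```

```bash
python3 look.py L cupB.npz a6
```

```text
[ 512.4 -226.8  132.8] [ 1.1  0.3 -0.2] 42.344554538341875
out 68.0 side(ccw) 0.5 dz -5.3 cup up [-0.835 -0.524  0.17 ] h ang 32.1
```

View pics/raw_a6.png

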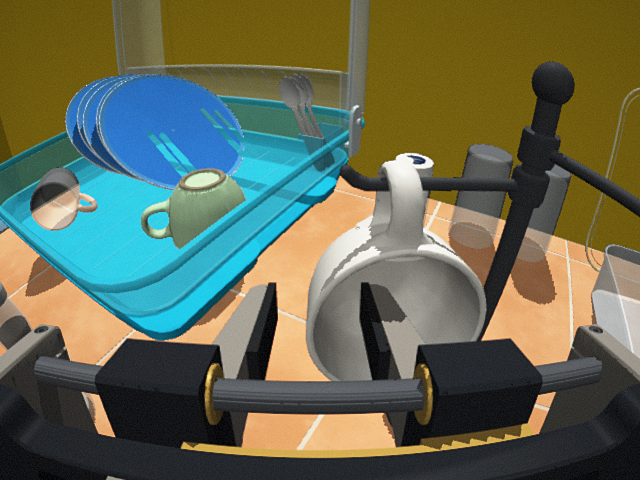

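Emit:
carry_out(
  targets=[
    {"gripper":0.042,"offset":[0,0,-0.015],"dr":[0,0,0]},
    {"gripper":0.042,"offset":[0,0,-0.035],"dr":[0,0,0]},
    {"gripper":0.042,"offset":[0,0,-0.06],"dr":[0,0,0]},
    {"gripper":0.042,"offset":[0,0,-0.09],"dr":[0,0,0]},
    {"gripper":0.042,"offset":[0,0,-0.11],"dr":[0,0,0]},
  ],
)

```text
clock: 12.65
position: [420.1, -277.2, 170.8]
eef_rot: [[0.302, 0.478, 0.825], [0.164, -0.878, 0.449], [0.939, -0.0, -0.344]]
wrist_force: [0.1, -0.8, 0.3]
gripper_width: 41.7
```

```bash
python3 -c "
from hang import *
st=ctrl.observe();print(st['position'],psi(st),st['joint_positions'].round(2))
c=ctrl.read_camera('wrist');cv2.imwrite('pics/w8.png',c['color'][:,:,::-1])
"
```

```text
[ 420.11704883 -277.2388897   170.83475638] -61.41791874891506 [-1.3   0.58  2.15  1.22  1.34 -1.15]
```

View pics/w8.png

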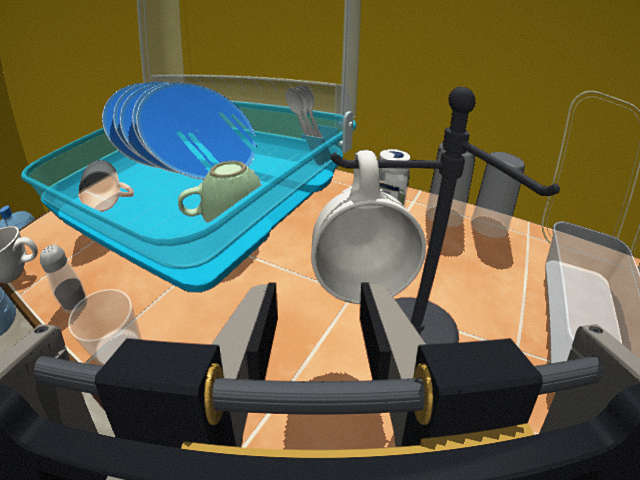

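```bash
python3 -c "
from hang import *
mv([370,-150,280],down(-65,0))
"
```

```text
offset [0.1083, -0.1362, -0.0206] dr [-0.037, -1.2195, 0.0544]
```

Emit:
carry_out(
  targets=[
    {"gripper":0.042,"offset":[0.02,-0.02,-0.01],"dr":[-0.005,-0.17,0.008]},
    {"gripper":0.042,"offset":[0.05,-0.06,-0.02],"dr":[-0.01,-0.35,0.016]},
    {"gripper":0.042,"offset":[0.08,-0.1,-0.02],"dr":[-0.016,-0.53,0.024]},
    {"gripper":0.042,"offset":[0.1083,-0.1362,-0.02],"dr":[-0.022,-0.71,0.032]},
    {"gripper":0.042,"offset":[0.1083,-0.1362,-0.02],"dr":[-0.028,-0.89,0.04]},
  ],
)

```text
clock: 13.32
position: [371.6, -148.4, 276.1]
eef_rot: [[0.799, 0.453, 0.395], [0.394, -0.891, 0.224], [0.453, -0.023, -0.891]]
wrist_force: [1.0, -0.2, -1.1]
gripper_width: 42.1
```

```bash
python3 -c "
from hang import *
st=ctrl.observe();print(st['position'],st['joint_positions'].round(2))
mv([370,0,290],down(-90,0))
"
```

```text
[ 371.59576787 -148.43592039  276.09930774] [-0.79 -0.18  2.18  0.52  1.08  0.08]
offset [0.0635, -0.1334, 0.0202] dr [-0.1329, -0.4564, 0.4556]
```

Emit:
carry_out(
  targets=[
    {"gripper":0.042,"offset":[0.0212,-0.0445,0.0067],"dr":[-0.03,-0.11,0.11]},
    {"gripper":0.042,"offset":[0.0424,-0.089,0.0135],"dr":[-0.06,-0.22,0.22]},
    {"gripper":0.042,"offset":[0.0635,-0.1334,0.0202],"dr":[-0.09,-0.33,0.33]},
    {"gripper":0.042,"offset":[0.0635,-0.1334,0.0202],"dr":[-0.1329,-0.4564,0.4556]},
    {"gripper":0.042,"offset":[0.0635,-0.1334,0.0202],"dr":[-0.1329,-0.4564,0.4556]},
  ],
)

```text
clock: 13.95
position: [369.8, -2.1, 288.9]
eef_rot: [[0.997, 0.06, 0.048], [0.058, -0.998, 0.032], [0.05, -0.029, -0.998]]
wrist_force: [-0.3, 0.6, -0.4]
gripper_width: 41.7
```

```bash
python3 -c "
from hang import *
st=ctrl.observe();print(st['position'],st['joint_positions'].round(2))
mv([370,190,290],down(-135,0))
"
```

```text
[369.80845565  -2.06589931 288.94451499] [-0.04 -0.18  2.06  0.04  1.22  1.46]
offset [0.0114, -0.1917, 0.0051] dr [-0.0485, -0.0345, 0.844]
```

Emit:
carry_out(
  targets=[
    {"gripper":0.042,"offset":[0.003,-0.05,0.002],"dr":[-0.01,-0.008,0.17]},
    {"gripper":0.042,"offset":[0.006,-0.1,0.004],"dr":[-0.02,-0.015,0.34]},
    {"gripper":0.042,"offset":[0.0114,-0.15,0.005],"dr":[-0.03,-0.02,0.51]},
    {"gripper":0.042,"offset":[0.0114,-0.1917,0.0051],"dr":[-0.04,-0.03,0.68]},
    {"gripper":0.042,"offset":[0.0114,-0.1917,0.0051],"dr":[-0.045,-0.034,0.76]},
  ],
)

```text
clock: 14.58
position: [369.6, 191.3, 289.9]
eef_rot: [[0.764, -0.645, 0.003], [-0.645, -0.764, 0.003], [0.001, -0.005, -1.0]]
wrist_force: [1.1, -0.7, -0.5]
gripper_width: 41.9
```

```bash
python3 -c "
from ov import *
st=ctrl.observe();print(st['position'],psi(st),st['joint_positions'].round(2))
c=ctrl.read_camera('wrist');cv2.imwrite('pics/w9.png',c['color'][:,:,::-1])
np.savez('w9.npz',T=wT(c,st),p=st['position'],R=st['eef_rot'])
ov(c,(0,0,640,480),1.25,[(circ(361,240,64,43.5),(0,255,0))],'pics/o9.png',wT(c,st))
"
```

```text
[369.6249163  191.31090838 289.93952786] -130.1521028331797 [ 0.47 -0.06  1.96  0.    1.24  2.74]
```

View pics/o9.png

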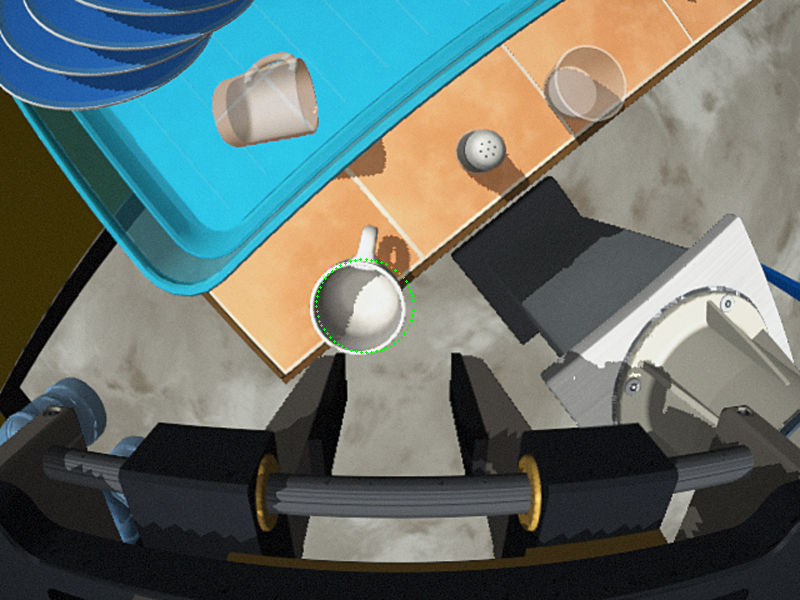

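```bash
python3 -c "
from ov import *
im=cv2.imread('pics/w9.png')
cv2.imwrite('pics/w9c.png',cv2.resize(im[170:295,235:345],None,fx=5,fy=5,interpolation=cv2.INTER_CUBIC)[:600])
"
```

```text
(no output)
```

View pics/w9c.png

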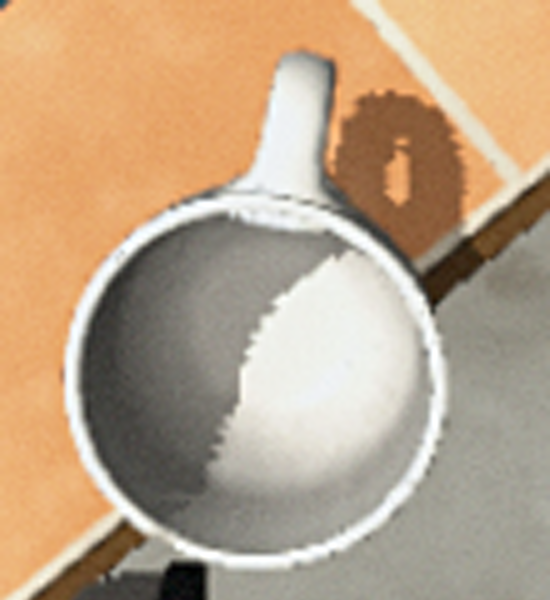

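```bash
python3 -c "
from ov import *
c=ctrl.read_camera('wrist');T=np.load('w9.npz')['T']
g=lambda x,y:(235+x/5-.4,170+y/5-.4)
P=[wonz(c,T,*g(*p),64) for p in [(65,375),(448,385),(268,193),(245,571),(105,262),(425,280),(120,505),(400,495)]]
for p in P:print(p.round(1))
from scipy.optimize import least_squares
P=np.array(P)[:,:2]
s=least_squares(lambda q:np.hypot(*(P-q[:2]).T)-q[2],[365,240,43]);print(s.x,s.fun.round(1))
C=s.x
for p,z in [((306,65),50),((297,120),55),((290,170),56)]:
  h=wonz(c,T,*g(*p),z);d=h[:2]-C[:2];print(h.round(1),np.hypot(*d),np.degrees(np.arctan2(d[1],d[0])))
"
```

```text
[393.1 277.3  64. ]
[335.9 212.8  64. ]
[394.5 214.8  64. ]
[331.6 277.5  64. ]
[406.4 252.6  64. ]
[357.6 201.3  64. ]
[362.2 288.9  64. ]
[322.9 237.9  64. ]
[363.79869556 245.68200134  43.50590636] [-0.3 -0.4  0.   1.8 -0.4  1.4 -0.2 -1.8]
[409.6 192.   50. ] 70.60168877383794 -49.53719238065314
[401.9 200.8  55. ] 58.84036374525917 -49.661249509613256
[394.5 209.2  56. ] 47.68493075773176 -49.92451785157533
```

```bash
python3 -c "
from hang import *
Rg=down(-139.6,-20);GP=np.array([337.5,223.3,57]);t=GP+18.7*Rg[:,2];print(t,Rg[:,2])
mv(t-75*Rg[:,2],Rg)
"
```

```text
[333.35476985 228.17062895  39.42774799] [-0.22167006  0.26046144 -0.93969262]
offset [-0.0273, -0.0007, 0.1798] dr [0.0249, -0.3486, 0.1664]
```

Emit:
carry_out(
  targets=[
    {"gripper":0.045,"offset":[-0.009,0,0.05],"dr":[0.008,-0.12,0.055]},
    {"gripper":0.045,"offset":[-0.018,0,0.1],"dr":[0.016,-0.24,0.11]},
    {"gripper":0.045,"offset":[-0.0273,-0.0007,0.145],"dr":[0.025,-0.3486,0.166]},
    {"gripper":0.045,"offset":[-0.0273,-0.0007,0.1798],"dr":[0.025,-0.3486,0.166]},
    {"gripper":0.045,"offset":[-0.0273,-0.0007,0.1798],"dr":[0.025,-0.3486,0.166]},
  ],
)

```text
clock: 15.3
position: [348.8, 206.5, 108.7]
eef_rot: [[0.61, -0.76, -0.225], [-0.714, -0.65, 0.26], [-0.344, 0.002, -0.939]]
wrist_force: [0.4, -0.6, 0.9]
gripper_width: 44.7
```

```bash
python3 -c "
from ov import *
st=ctrl.observe();print(st['position'],psi(st),st['joint_positions'].round(2))
c=ctrl.read_camera('wrist');T=wT(c,st)
ov(c,(0,0,640,480),1.25,[(circ(363.8,245.7,64,43.5),(0,255,0))],'pics/o10.png',T)
Rg=down(-139.6,-20);GP=np.array([337.5,223.3,57]);t=GP+18.7*Rg[:,2]
mv(t,Rg)"
```

```text
[348.78094246 206.49196429 108.66786725] -139.47612436873845 [0.25 0.26 2.12 0.39 0.96 2.44]
offset [-0.0008, -0.001, 0.0756] dr [0.0006, 0.0008, 0.0022]
```

View pics/o10.png

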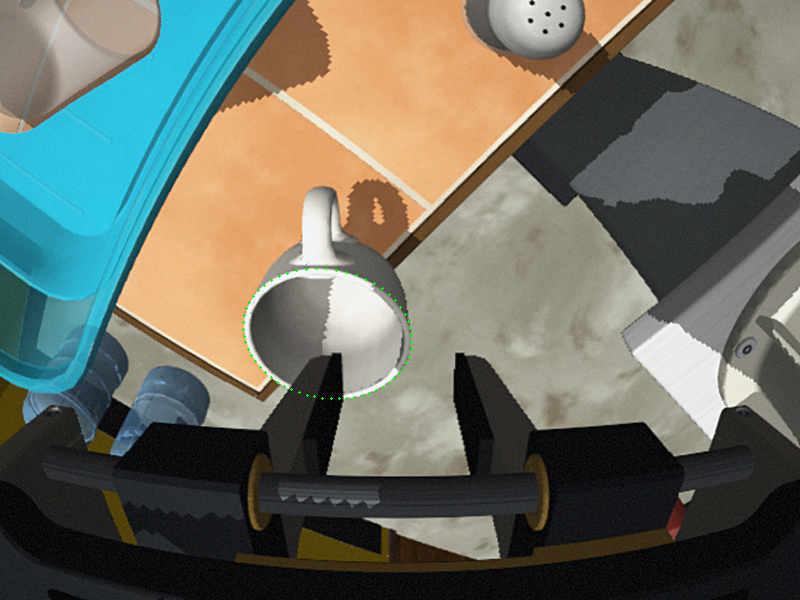

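Aligned (green circle on the rim, left finger inside). Descend and grip.

Emit:
carry_out(
  targets=[
    {"gripper":0.045,"offset":[-0.0008,-0.001,0.03],"dr":[0,0,0.002]},
    {"gripper":0.045,"offset":[-0.0008,-0.001,0.055],"dr":[0,0,0.002]},
    {"gripper":0.045,"offset":[-0.0008,-0.001,0.0745],"dr":[0,0,0.002]},
    {"gripper":0.045,"offset":[-0.0008,-0.001,0.0745],"dr":[0,0,0.002]},
  ],
)

```text
clock: 15.85
position: [334.4, 229.2, 41.4]
eef_rot: [[0.611, -0.761, -0.221], [-0.714, -0.649, 0.261], [-0.342, -0.002, -0.94]]
wrist_force: [0.1, -0.6, 0.8]
gripper_width: 45.1
```

Emit:
carry_out(
  targets=[
    {"gripper":0.01,"offset":[0,0,0],"dr":[0,0,0]},
    {"gripper":0.01,"offset":[0,0,0],"dr":[0,0,0]},
    {"gripper":0.01,"offset":[0,0,0],"dr":[0,0,0]},
    {"gripper":0.01,"offset":[0,0,0],"dr":[0,0,0]},
  ],
)

```text
clock: 16.35
position: [334.1, 228.8, 41.2]
eef_rot: [[0.609, -0.762, -0.221], [-0.716, -0.648, 0.262], [-0.343, -0.001, -0.939]]
wrist_force: [-3.1, -3.4, 10.3]
gripper_width: 15.4
```

```bash
python3 -c "
from ov import *
st=ctrl.observe();print(st['position'],psi(st),st['joint_positions'].round(2),st['wrist_force'],st['gripper_width'])
print((st['eef_rot'].T@[0,0,1]).round(3))
np.savez('gA.npz',p=st['position'],R=st['eef_rot'])"
```

```text
[334.13007463 228.83814058  41.15163857] -139.634850698903 [0.31 0.38 2.18 0.47 0.78 2.38] [-3.0675737  -3.36707786 10.29527064] 15.427247536791523
[-0.343 -0.001 -0.939]
```

Emit:
carry_out(
  targets=[
    {"gripper":0.01,"offset":[-0.0034,0,-0.0094],"dr":[0,0,0]},
    {"gripper":0.01,"offset":[-0.0103,0,-0.0282],"dr":[0,0,0]},
    {"gripper":0.01,"offset":[-0.024,0,-0.0657],"dr":[0,0,0]},
    {"gripper":0.01,"offset":[-0.041,0,-0.1127],"dr":[0,0,0]},
    {"gripper":0.01,"offset":[-0.0583,0,-0.16],"dr":[0,0,0]},
  ],
)

```text
clock: 16.98
position: [333.7, 228.3, 212.5]
eef_rot: [[0.608, -0.762, -0.221], [-0.716, -0.647, 0.26], [-0.341, 0.0, -0.94]]
wrist_force: [0.9, 0.6, -3.2]
gripper_width: 14.8
```

```bash
python3 - <<'E'
from cupov import *
st=ctrl.observe();print(st['position'],st['wrist_force'],st['gripper_width'],st['joint_positions'].round(2))
c=ctrl.read_camera('wrist');T=wT(c,st);np.savez('w11.npz',T=T,p=st['position'],R=st['eef_rot'])
g=np.load('gA.npz')
Rct,pct=nominal([363.8,245.7,64],-49.6,g['p'],g['R']);np.savez('cupA0.npz',R=Rct,p=pct);print(pct)
draw(c,T,st['position'],st['eef_rot'],Rct,pct,'pics/o11.png',box=(180,120,480,400))
mv([370,120,270],down(-125,-20))
E
```

```text
[333.68412657 228.32718781 212.49587965] [ 0.91226916  0.55386193 -3.1529887 ] 14.839224900620804 [0.31 0.08 2.05 0.35 1.18 2.59]
[ -1.83544411 -33.54527019 -23.62245516]
offset [0.0813, 0.0449, -0.0848] dr [-0.0941, -0.0035, -0.2385]
```

View pics/o11.png

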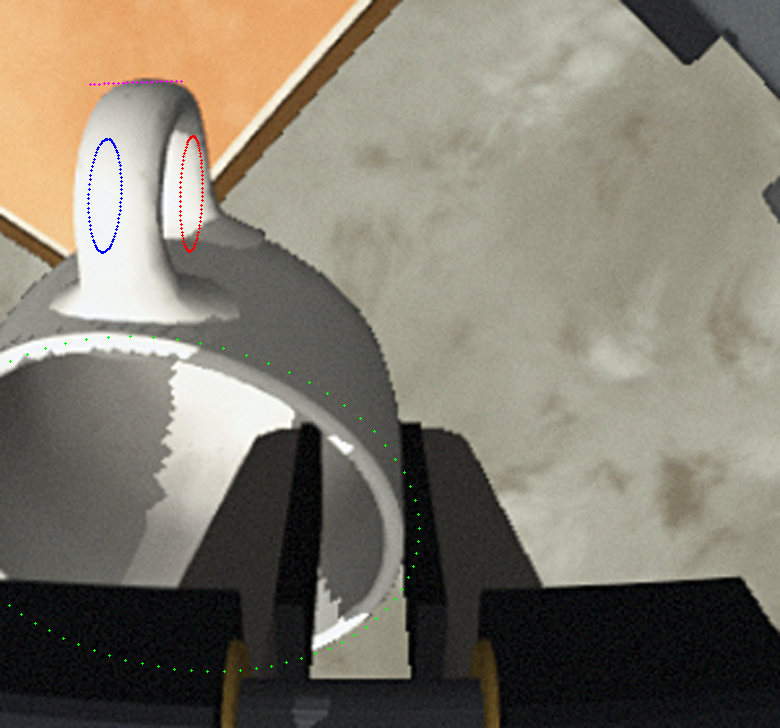

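Emit:
carry_out(
  targets=[
    {"gripper":0.01,"offset":[0.02,0.012,-0.025],"dr":[-0.02,0,-0.05]},
    {"gripper":0.01,"offset":[0.05,0.028,-0.055],"dr":[-0.05,0,-0.12]},
    {"gripper":0.01,"offset":[0.0813,0.0449,-0.0848],"dr":[-0.075,-0.0035,-0.19]},
    {"gripper":0.01,"offset":[0.0813,0.0449,-0.0848],"dr":[-0.0941,-0.0035,-0.2385]},
  ],
)

```text
clock: 17.52
position: [369.6, 117.4, 263.6]
eef_rot: [[0.768, -0.574, -0.284], [-0.54, -0.819, 0.193], [-0.343, 0.005, -0.939]]
wrist_force: [-0.6, 1.2, -3.0]
gripper_width: 15.1
```

```bash
python3 - <<'E'
from hang import *
st=ctrl.observe();print(st['position'],st['gripper_width'],st['joint_positions'].round(2))
mv([390,-110,270],down(-127,-20))
E
```

```text
[369.60026814 117.38955265 263.59935061] 15.094433195324516 [0.1  0.09 1.91 0.22 1.42 2.22]
offset [0.1364, 0.1745, -0.0558] dr [0.0164, 0.0015, 0.0306]
```

Emit:
carry_out(
  targets=[
    {"gripper":0.01,"offset":[0.022,0.028,-0.009],"dr":[0.003,0,0.006]},
    {"gripper":0.01,"offset":[0.052,0.066,-0.021],"dr":[0.006,0,0.012]},
    {"gripper":0.01,"offset":[0.084,0.107,-0.034],"dr":[0.01,0,0.018]},
    {"gripper":0.01,"offset":[0.114,0.146,-0.047],"dr":[0.014,0,0.025]},
    {"gripper":0.01,"offset":[0.1364,0.1745,-0.0558],"dr":[0.0164,0,0.03]},
  ],
)

```text
clock: 18.15
position: [388.6, -109.2, 268.5]
eef_rot: [[0.75, -0.601, -0.277], [-0.564, -0.799, 0.207], [-0.346, 0.001, -0.938]]
wrist_force: [-0.2, 0.4, -3.5]
gripper_width: 15.0
```

```bash
python3 - <<'E'
from hang import *
st=ctrl.observe();print(st['position'],st['gripper_width'],st['joint_positions'].round(2))
p,Rr=goal('R','cupA0.npz',150,25);print(p)
mv([390,-290,262],Rr)
E
```

```text
[ 388.63630624 -109.18447293  268.47218294] 15.009830751498855 [-0.36  0.16  1.82  0.1   1.51  1.83]
[ 410.38650641 -417.64757418  239.15163857]
offset [0.1053, 0.1437, -0.0318] dr [0.0057, 0.0036, 0.0107]
```

Emit:
carry_out(
  targets=[
    {"gripper":0.01,"offset":[0.03,0.041,-0.009],"dr":[0.002,0.001,0.003]},
    {"gripper":0.01,"offset":[0.06,0.082,-0.018],"dr":[0.004,0.002,0.006]},
    {"gripper":0.01,"offset":[0.088,0.12,-0.027],"dr":[0.005,0.003,0.009]},
    {"gripper":0.01,"offset":[0.1053,0.1437,-0.0318],"dr":[0.0057,0.0036,0.0107]},
    {"gripper":0.01,"offset":[0.1053,0.1437,-0.0318],"dr":[0.0057,0.0036,0.0107]},
  ],
)

```text
clock: 18.77
position: [390.3, -289.6, 261.4]
eef_rot: [[0.743, -0.611, -0.271], [-0.574, -0.791, 0.21], [-0.343, -0.001, -0.939]]
wrist_force: [-0.8, 0.3, -2.3]
gripper_width: 14.6
```

```bash
python3 - <<'E'
from hang import *
st=ctrl.observe();print(st['position'],st['gripper_width'],st['joint_positions'].round(2))
p,Rr=goal('R','cupA0.npz',150,15,lat=-10);print(p)
mv(p,Rr)
E
```

```text
[ 390.28727551 -289.57427561  261.39149787] 14.576117082164131 [-0.65  0.31  1.64  0.01  1.54  1.58]
[ 402.46360998 -411.54612254  229.15163857]
offset [0.0901, 0.0891, 0.0013] dr [-0.0003, 0.0007, -0.0009]
```

Emit:
carry_out(
  targets=[
    {"gripper":0.01,"offset":[0.025,0.025,0],"dr":[0,0,0]},
    {"gripper":0.01,"offset":[0.055,0.055,0],"dr":[0,0,0]},
    {"gripper":0.01,"offset":[0.0901,0.0891,0.0013],"dr":[0,0,0]},
    {"gripper":0.01,"offset":[0.0901,0.0891,0.0013],"dr":[0,0,0]},
  ],
)

```text
clock: 19.27
position: [402.8, -411.2, 228.3]
eef_rot: [[0.744, -0.611, -0.272], [-0.573, -0.792, 0.211], [-0.344, -0.001, -0.939]]
wrist_force: [-1.2, 0.6, -2.8]
gripper_width: 14.7
```

```bash
sed -i 's/ov(c,(240,60,640,360),2/ov(c,BOX[side],2/; s/^import sys/import sys\nBOX={"L":(240,60,640,360),"R":(0,60,400,360)}/' look.py; python3 look.py R cupA0.npz b1
```

```text
[ 402.8 -411.2  228.3] [-1.2  0.6 -2.8] 14.720193350297194
out 149.5 side(ccw) -9.9 dz 14.1 cup up [ 0.001 -0.001  1.   ] h ang -37.6
```

View pics/b1.png

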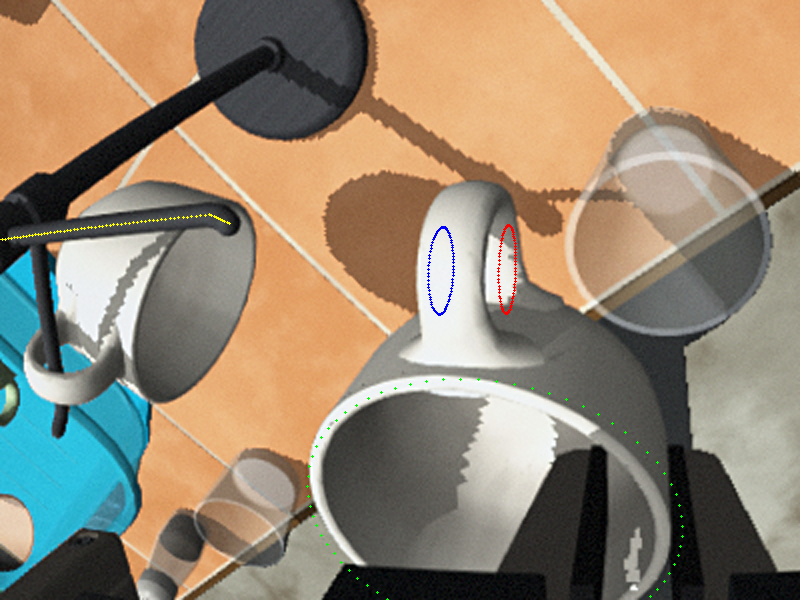

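View pics/b1s.png

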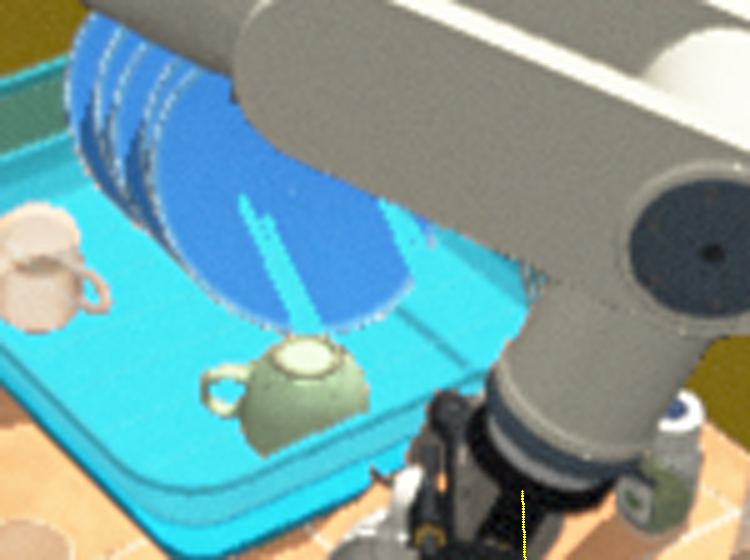

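```bash
python3 -c "
import cv2
im=cv2.imread('pics/raw_b1.png')
cv2.imwrite('pics/b1c.png',cv2.resize(im[140:365,145:345],None,fx=3,fy=3,interpolation=cv2.INTER_CUBIC))
cv2.imwrite('pics/b1d.png',cv2.resize(im[40:240,0:200],None,fx=3,fy=3,interpolation=cv2.INTER_CUBIC))
"
```

```text
(no output)
```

View pics/b1c.png

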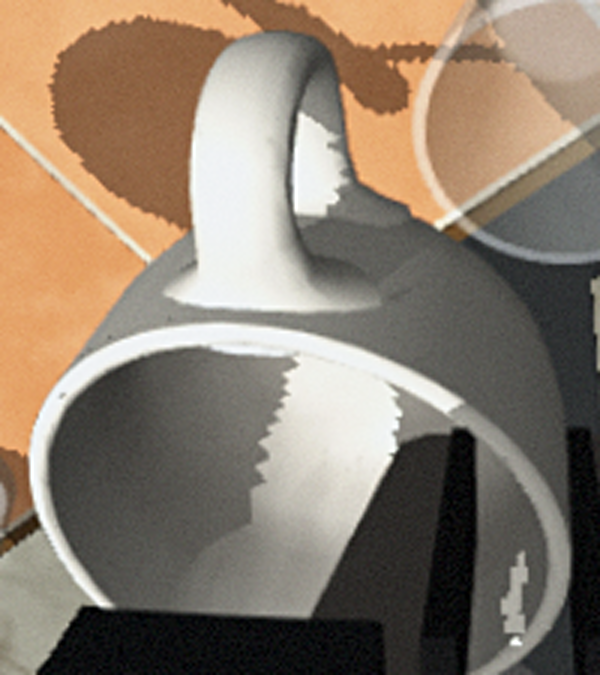

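View pics/b1d.png

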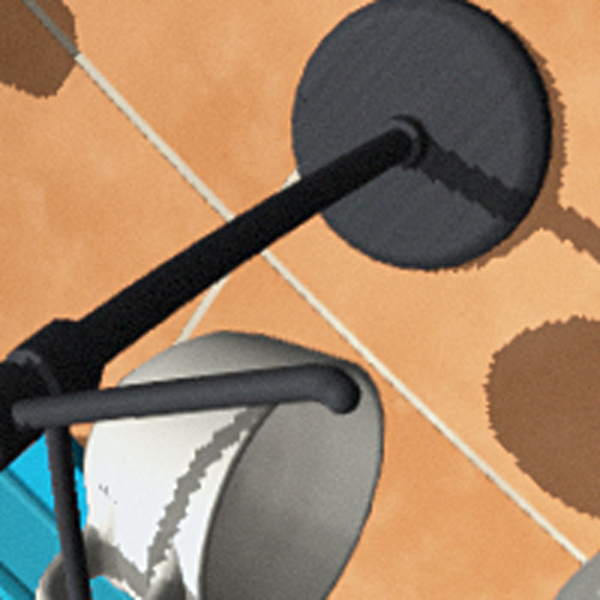

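```bash
python3 - <<'E'
from fitcup import *
import hang
c=ctrl.read_camera('wrist');d=np.load('b1.npz');k=np.load('cupA0.npz')
rp=[(30,470),(38,420),(65,380),(105,347),(160,328),(230,322),(310,335),(390,365),(465,410),(520,455),(550,500),(570,550),(572,590),(75,580),(105,607)]
for r in (42.5,43,43.5):
    Rr,pp=fitcup(c,d,k['R'],k['p'],rp,(272,33),(145,140),3,r,box=(130,120,430,400))
    print(pp,(Rr@[55,0,-22]+pp))
    if r==43: np.savez('cupA.npz',R=Rr,p=pp)
# hook
from look import hookpts
P=hookpts('R');q=wproj(c,d['T'],P[[12,59,-1]]);print(q*1)
f=lambda x,y:np.array([x/3-.3,40+y/3-.3]);print(f(343,390),f(312,383),f(100,403))
def res(p):
    th=p[2];dd=np.array([np.cos(th),np.sin(th),0]);b=np.array([p[0],p[1],215.])
    return np.r_[(wproj(c,d['T'],b+dd*89+[0,0,5])[0]-f(343,388)),(wproj(c,d['T'],b+dd*15)[0]-f(25,411)),(wproj(c,d['T'],[p[0],p[1],5])[0]-f(422,134))]
s=least_squares(res,[571,-309.7,np.radians(232.4)]);print(s.x[:2],np.degrees(s.x[2]),s.fun.round(1))
E
```

```text
delta [ 1.344 -1.438 -1.248 -0.11   0.009 -0.017] res [ 0.2  0.3  1.   0.3  0.5  0.8  0.2  0.5  0.9  0.3  0.5  0.3  0.4  0.7
  0.6 -0.   0.2]
[ -0.49184604 -34.98357742 -24.8702638 ] [ 58.60743405 -31.61168887 -22.65543622]
delta [ 0.558 -1.732 -0.072 -0.117  0.013 -0.016] res [0.  0.5 1.2 0.1 0.2 0.6 0.1 0.6 0.9 0.4 0.3 0.2 0.1 0.7 0.7 0.1 1.5]
[ -1.27738235 -35.27767989 -23.69416911] [ 57.80825711 -31.82307377 -21.25431119]
delta [-0.11  -1.958  0.975 -0.12   0.011 -0.011] res [ 0.3  0.7  1.4  0.6  0.5  0.9  0.6  0.6  0.9  0.3  0.6  0.4  0.5  0.7
  0.7 -0.5  2.7]
[ -1.9459269  -35.50352182 -22.64768657] [ 57.15824998 -32.27204464 -20.35556301]
[[ 15.30453752 176.92581887]
 [104.18192133 166.68424746]
 [113.96551272 170.94141205]]
[114.03333333 169.7       ] [103.7        167.36666667] [ 33.03333333 174.03333333]
[ 572.05625783 -309.98829015] 232.00567569928432 [-1.8  0.4  4.7 -0.9 -2.5 -0.7]
```

View pics/ofit.png

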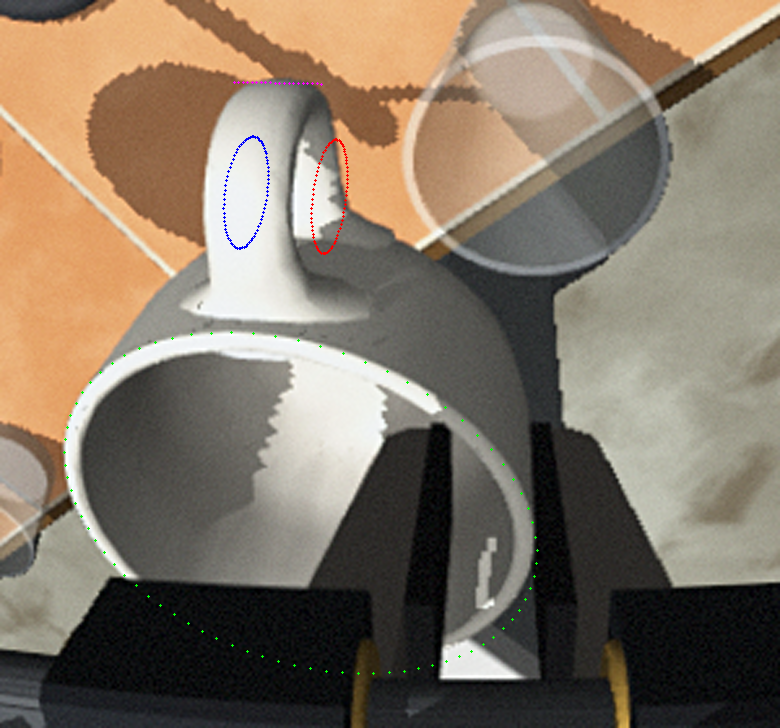

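```bash
python3 - <<'E'
from hang import *
for o,dz,t in ((125,3,0),(95,3,0),(68,3,0),(68,0,40),(68,0,60)):
    p,Rr=goal('R','cupA.npz',o,dz,t)
    th=np.radians(TH['R']);dd=np.array([np.cos(th),np.sin(th),0]);h=np.array([-np.sin(th),np.cos(th),0])*-1
    h=np.array([np.cos(th+np.pi/2),np.sin(th+np.pi/2),0])
    print(o,t,p.round(1),'z',Rr[:,2].round(2))
    for sx in(-37.5,37.5):
        for sy in (-94.5,94.5):
            q=p+Rr@[sx,sy,-87.7];v=q-np.r_[POST,0];print('   corner out %.0f lat %.0f z %.0f'%(v@dd,v@h,q[2]),end='')
    print()
mv(*goal('R','cupA.npz',125,3))
E
```

```text
125 0 [ 426.5 -397.2  213.2] z [-0.2   0.29 -0.94]
   corner out 75 lat -69 z 319   corner out 263 lat -66 z 297   corner out 71 lat 2 z 294   corner out 259 lat 5 z 272
95 0 [ 444.8 -373.4  213.2] z [-0.2   0.29 -0.94]
   corner out 45 lat -69 z 319   corner out 233 lat -66 z 297   corner out 41 lat 2 z 294   corner out 229 lat 5 z 272
68 0 [ 461.3 -352.   213.2] z [-0.2   0.29 -0.94]
   corner out 18 lat -69 z 319   corner out 206 lat -66 z 297   corner out 14 lat 2 z 294   corner out 202 lat 5 z 272
68 40 [ 475.1 -362.6  172.1] z [ 0.34 -0.13 -0.93]
   corner out 18 lat -118 z 248   corner out 206 lat -101 z 233   corner out 14 lat -48 z 275   corner out 202 lat -31 z 260
68 60 [ 488.8 -373.2  159.7] z [ 0.58 -0.31 -0.76]
   corner out 18 lat -122 z 206   corner out 206 lat -101 z 197   corner out 14 lat -65 z 255   corner out 202 lat -44 z 246
offset [0.0166, -0.0237, 0.0119] dr [0.1042, 0.0145, -0.0532]
```

Emit:
carry_out(
  targets=[
    {"gripper":0.01,"offset":[0.008,-0.012,0.006],"dr":[0.052,0.007,-0.026]},
    {"gripper":0.01,"offset":[0.0166,-0.0237,0.0119],"dr":[0.1042,0.0145,-0.0532]},
    {"gripper":0.01,"offset":[0.0166,-0.0237,0.0119],"dr":[0.1042,0.0145,-0.0532]},
    {"gripper":0.01,"offset":[0.0166,-0.0237,0.0119],"dr":[0.1042,0.0145,-0.0532]},
  ],
)

```text
clock: 19.92
position: [426.3, -398.4, 214.0]
eef_rot: [[0.78, -0.593, -0.198], [-0.534, -0.797, 0.283], [-0.326, -0.116, -0.938]]
wrist_force: [-0.7, -0.6, -2.5]
gripper_width: 14.8
```

```bash
python3 look.py R cupA.npz b2; python3 -c "
from hang import *
mv(*goal('R','cupA.npz',100,3))"
```

```text
[ 426.3 -398.4  214. ] [-0.7 -0.6 -2.5] 14.810744737154726
out 126.2 side(ccw) 0.5 dz 3.8 cup up [0.    0.002 1.   ] h ang -37.6
offset [0.0009, -0.0261, 0.0038] dr [0.0017, -0.0017, -0.0006]
```

View pics/b2.png

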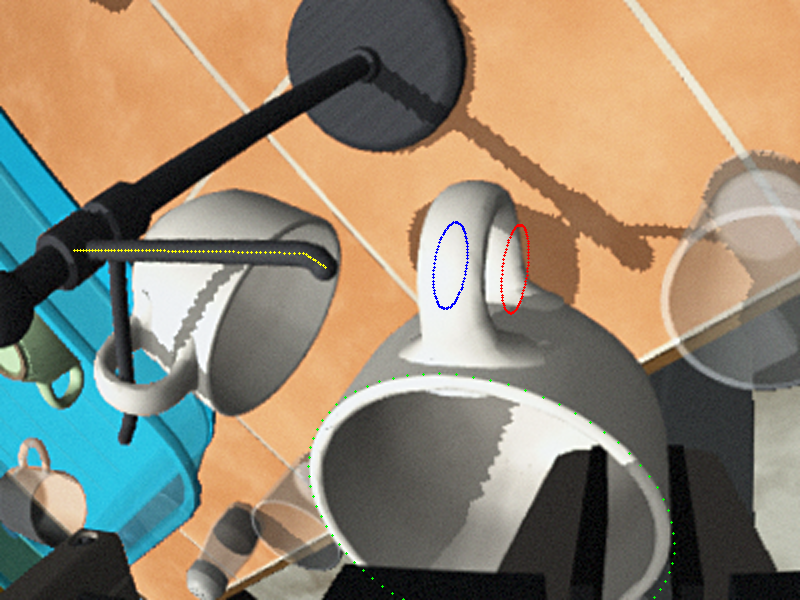

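Emit:
carry_out(
  targets=[
    {"gripper":0.01,"offset":[0.0005,-0.013,0.002],"dr":[0,0,0]},
    {"gripper":0.01,"offset":[0.0009,-0.0255,0.0038],"dr":[0.0017,-0.0017,0]},
    {"gripper":0.01,"offset":[0.0009,-0.0255,0.0038],"dr":[0.0017,-0.0017,0]},
  ],
)

```text
clock: 20.4
position: [442.1, -377.0, 212.5]
eef_rot: [[0.781, -0.593, -0.198], [-0.532, -0.796, 0.287], [-0.327, -0.119, -0.937]]
wrist_force: [0.2, -0.5, -3.5]
gripper_width: 15.2
```

```bash
python3 look.py R cupA.npz b3; python3 -c "
from hang import *
mv(*goal('R','cupA.npz',86,3))"
```

```text
[ 442.1 -377.   212.5] [ 0.2 -0.5 -3.5] 15.239860842849067
out 99.5 side(ccw) 0.1 dz 2.2 cup up [-0.    -0.001  1.   ] h ang -37.6
offset [0.0004, -0.0145, 0.0009] dr [-0.0006, 0.0006, -0.0002]
```

View pics/b3.png

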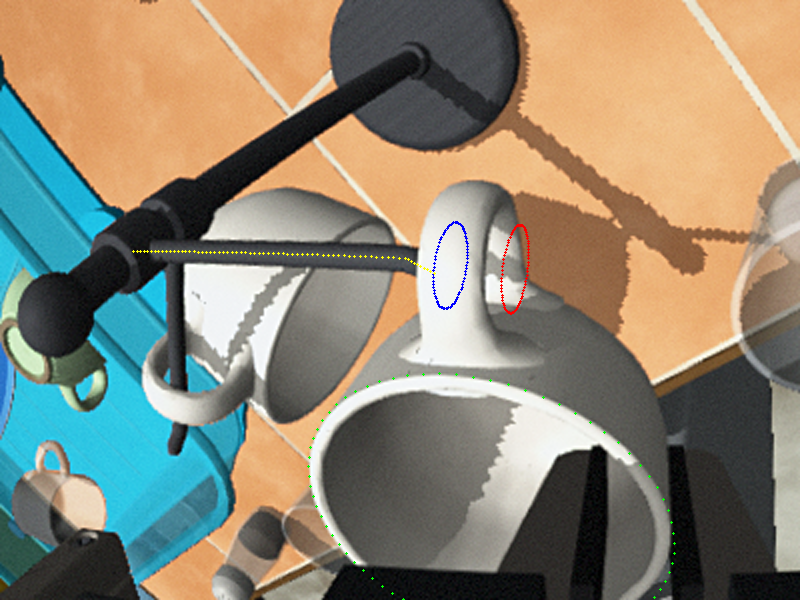

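Emit:
carry_out(
  targets=[
    {"gripper":0.01,"offset":[0.0004,-0.007,0.0005],"dr":[0,0,0]},
    {"gripper":0.01,"offset":[0.0004,-0.0145,0.0005],"dr":[0,0,0]},
    {"gripper":0.01,"offset":[0.0004,-0.0145,0.0005],"dr":[0,0,0]},
  ],
)

```text
clock: 20.88
position: [450.6, -366.2, 213.7]
eef_rot: [[0.78, -0.594, -0.197], [-0.533, -0.796, 0.287], [-0.327, -0.118, -0.938]]
wrist_force: [-0.4, 0.1, -2.8]
gripper_width: 14.8
```

```bash
python3 look.py R cupA.npz b4; python3 -c "
from hang import *
mv(*goal('R','cupA.npz',69,1))"
```

```text
[ 450.6 -366.2  213.7] [-0.4  0.1 -2.8] 14.76861828402608
out 85.8 side(ccw) 0.2 dz 3.5 cup up [-0.    -0.001  1.   ] h ang -37.6
offset [0.0015, -0.0169, 0.0041] dr [-0.0009, 0.0004, -0.0006]
```

View pics/b4.png

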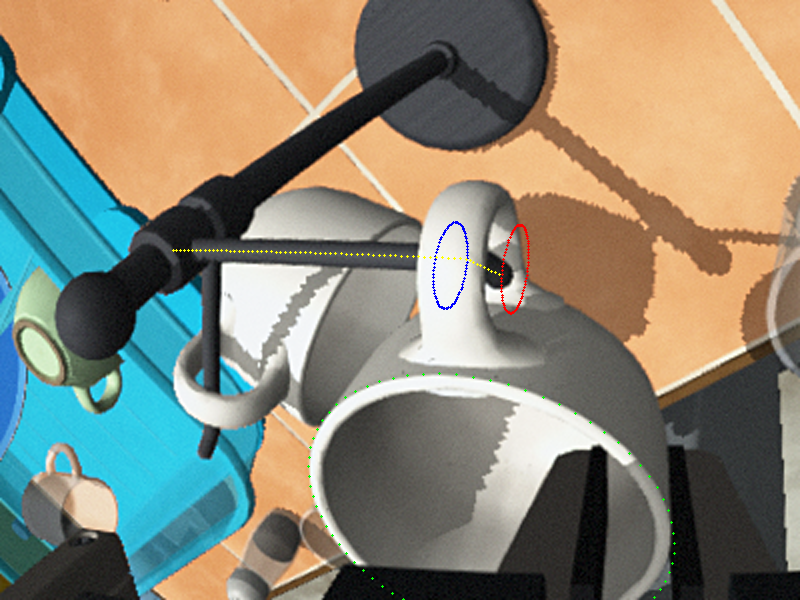

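```bash
python3 - <<'E'
from hang import *
from scipy.spatial import cKDTree
def cup(side,out,dz,tilt):
    th=np.radians(TH[side]);d=np.array([np.cos(th),np.sin(th),0]);Z=np.array([0,0,1.])
    ph=th-np.pi/2 if side=='L' else th+np.pi/2
    h=np.array([np.cos(ph),np.sin(ph),0]);l=np.cross(Z,h)
    Rc=R.from_rotvec(l*(-np.radians(tilt))).as_matrix()@np.c_[h,l,Z]
    H=np.r_[POST,ZH[side]]+d*out+Z*dz
    P=[]
    for z in np.linspace(0,-64,33):
        r=43.5 if z>-25 else 43.5-(-25-z)*.35
        t=np.linspace(0,2*np.pi,140);P.append(np.c_[r*np.cos(t),r*np.sin(t),0*t+z])
    return (np.vstack(P)-[55,0,-22])@Rc.T+H
for tb in (85,95,105):
  B=cKDTree(cup('L',68,-5,tb))
  print(tb,[(t,round(B.query(cup('R',o,0,t))[0].min(),1)) for o in (70,75) for t in (0,20,40,50,60,70,80,90,100)])
E
```

```text
85 [(0, np.float64(31.4)), (20, np.float64(24.7)), (40, np.float64(18.3)), (50, np.float64(15.7)), (60, np.float64(14.5)), (70, np.float64(14.3)), (80, np.float64(13.6)), (90, np.float64(16.7)), (100, np.float64(25.1)), (0, np.float64(36.1)), (20, np.float64(29.4)), (40, np.float64(23.0)), (50, np.float64(20.5)), (60, np.float64(19.3)), (70, np.float64(19.1)), (80, np.float64(18.4)), (90, np.float64(20.6)), (100, np.float64(27.7))]
95 [(0, np.float64(35.8)), (20, np.float64(29.3)), (40, np.float64(23.1)), (50, np.float64(21.3)), (60, np.float64(20.8)), (70, np.float64(20.5)), (80, np.float64(20.0)), (90, np.float64(22.0)), (100, np.float64(28.0)), (0, np.float64(40.5)), (20, np.float64(34.1)), (40, np.float64(28.0)), (50, np.float64(26.2)), (60, np.float64(25.7)), (70, np.float64(25.4)), (80, np.float64(25.0)), (90, np.float64(26.5)), (100, np.float64(31.6))]
105 [(0, np.float64(40.1)), (20, np.float64(33.8)), (40, np.float64(27.8)), (50, np.float64(26.5)), (60, np.float64(26.3)), (70, np.float64(26.0)), (80, np.float64(25.8)), (90, np.float64(27.7)), (100, np.float64(32.2)), (0, np.float64(44.8)), (20, np.float64(38.5)), (40, np.float64(32.7)), (50, np.float64(31.4)), (60, np.float64(31.2)), (70, np.float64(30.9)), (80, np.float64(30.8)), (90, np.float64(32.3)), (100, np.float64(36.3))]
```

Emit:
carry_out(
  targets=[
    {"gripper":0.01,"offset":[0.0005,-0.007,0.001],"dr":[0,0,0]},
    {"gripper":0.01,"offset":[0.0015,-0.0135,0.0035],"dr":[0,0,0]},
    {"gripper":0.01,"offset":[0.0015,-0.0135,0.0035],"dr":[0,0,0]},
  ],
)

```text
clock: 21.35
position: [459.0, -355.1, 211.2]
eef_rot: [[0.78, -0.594, -0.198], [-0.533, -0.796, 0.287], [-0.328, -0.119, -0.937]]
wrist_force: [0.4, -0.0, -3.4]
gripper_width: 14.9
```

```bash
python3 -c "
from hang import *
st=ctrl.observe();print(st['wrist_force'],st['joint_positions'].round(2));where('R','cupA.npz',st)
for t in (8,16,24,32): 
  p,Rr=goal('R','cupA.npz',72,1,t);print(p.round(),end='');mv(p,Rr)"
```

```text
[ 0.42356965 -0.03918068 -3.35463383] [-0.72  0.49  1.48  0.09  1.52  1.46]
out 71.9 side(ccw) 0.1 dz 0.9 cup up [ 0.    -0.001  1.   ] h ang -37.6
[ 460. -356.  203.]offset [0.0039, 0.0012, 0.0075] dr [-0.0086, 0.1396, -0.015]
[ 462. -357.  195.]offset [0.0088, 0.0022, 0.0143] dr [-0.0161, 0.2782, -0.0298]
[ 465. -360.  187.]offset [0.0147, 0.0032, 0.0205] dr [-0.0235, 0.4168, -0.0447]
[ 468. -362.  180.]offset [0.0214, 0.0041, 0.0257] dr [-0.031, 0.5555, -0.0595]
```

Emit:
carry_out(
  targets=[
    {"gripper":0.01,"offset":[0.0039,0.0012,0.0075],"dr":[-0.0086,0.1396,-0.015]},
    {"gripper":0.01,"offset":[0.0088,0.0022,0.0143],"dr":[-0.0161,0.2782,-0.0298]},
    {"gripper":0.01,"offset":[0.0147,0.0032,0.0205],"dr":[-0.0235,0.4168,-0.0447]},
    {"gripper":0.01,"offset":[0.0214,0.0041,0.0257],"dr":[-0.031,0.5555,-0.0595]},
    {"gripper":0.01,"offset":[0.0214,0.0041,0.0257],"dr":[-0.031,0.5555,-0.0595]},
  ],
)

```text
clock: 21.98
position: [465.6, -361.1, 179.0]
eef_rot: [[0.804, -0.547, 0.234], [-0.552, -0.832, -0.046], [0.22, -0.092, -0.971]]
wrist_force: [0.4, 0.2, -2.6]
gripper_width: 14.7
```

```bash
python3 look.py R cupA.npz b5;python3 -c "
from hang import *
st=ctrl.observe();print(st['joint_positions'].round(2))
for t in (40,48,56,64): 
  p,Rr=goal('R','cupA.npz',72,0,t);print(p.round(),end='');mv(p,Rr)"
```

```text
[ 465.6 -361.1  179. ] [ 0.4  0.2 -2.6] 14.70976786698878
out 72.6 side(ccw) -2.8 dz 0.3 cup up [-0.417  0.322  0.85 ] h ang -37.6
[-0.74  0.24  1.91  0.17  0.8   1.32]
[ 473. -366.  172.]offset [0.0032, 0.0005, 0.0093] dr [-0.0074, 0.1403, -0.0155]
[ 478. -370.  166.]offset [0.0082, 0.0015, 0.0162] dr [-0.0149, 0.279, -0.0303]
[ 483. -374.  162.]offset [0.0141, 0.0024, 0.0223] dr [-0.0223, 0.4176, -0.0451]
[ 489. -379.  158.]offset [0.0208, 0.0034, 0.0276] dr [-0.0298, 0.5562, -0.0598]
```

View pics/b5.png

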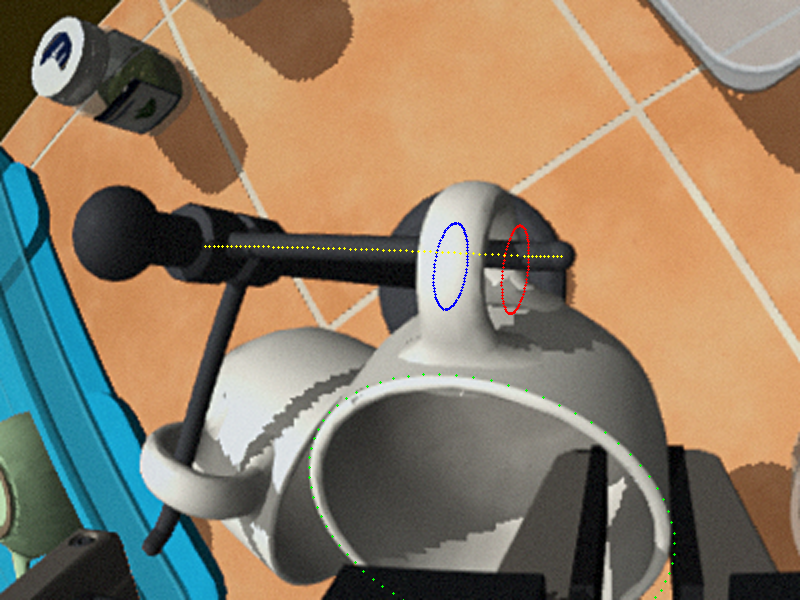

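Emit:
carry_out(
  targets=[
    {"gripper":0.01,"offset":[0.0032,0.0005,0.0093],"dr":[-0.0074,0.1403,-0.0155]},
    {"gripper":0.01,"offset":[0.0082,0.0015,0.0162],"dr":[-0.0149,0.279,-0.0303]},
    {"gripper":0.01,"offset":[0.0141,0.0024,0.0223],"dr":[-0.0223,0.4176,-0.0451]},
    {"gripper":0.01,"offset":[0.0141,0.0024,0.0223],"dr":[-0.0223,0.4176,-0.0451]},
  ],
)

```text
clock: 22.58
position: [486.8, -373.4, 162.5]
eef_rot: [[0.666, -0.517, 0.537], [-0.444, -0.854, -0.271], [0.599, -0.058, -0.799]]
wrist_force: [1.3, 0.4, -2.2]
gripper_width: 15.1
```

```bash
python3 look.py R cupA.npz b6;python3 -c "
from hang import *
st=ctrl.observe();print(st['joint_positions'].round(2),st['ft_torque'])
for t in (56,60,64,68): 
  p,Rr=goal('R','cupA.npz',72,-3,t);print(p.round(),end='');mv(p,Rr)"
```

```text
[ 486.8 -373.4  162.5] [ 1.3  0.4 -2.2] 15.062282252327478
out 69.5 side(ccw) 2.2 dz 0.9 cup up [-0.661  0.5    0.56 ] h ang -37.8
[-0.76  0.19  2.2   0.95  0.21  0.49] [0.33620309 0.73819037 0.01113666]
[ 483. -374.  159.]offset [-0.0021, 0.0028, 0.0012] dr [-0.0079, 0.0041, -0.0012]
[ 486. -376.  157.]offset [-0.0002, 0.0033, 0.005] dr [-0.0116, 0.0734, -0.0088]
[ 489. -379.  155.]offset [0.0019, 0.0038, 0.0087] dr [-0.0153, 0.1426, -0.0165]
[ 493. -381.  154.]offset [0.0043, 0.0044, 0.0122] dr [-0.019, 0.2119, -0.0241]
```

View pics/b6.png

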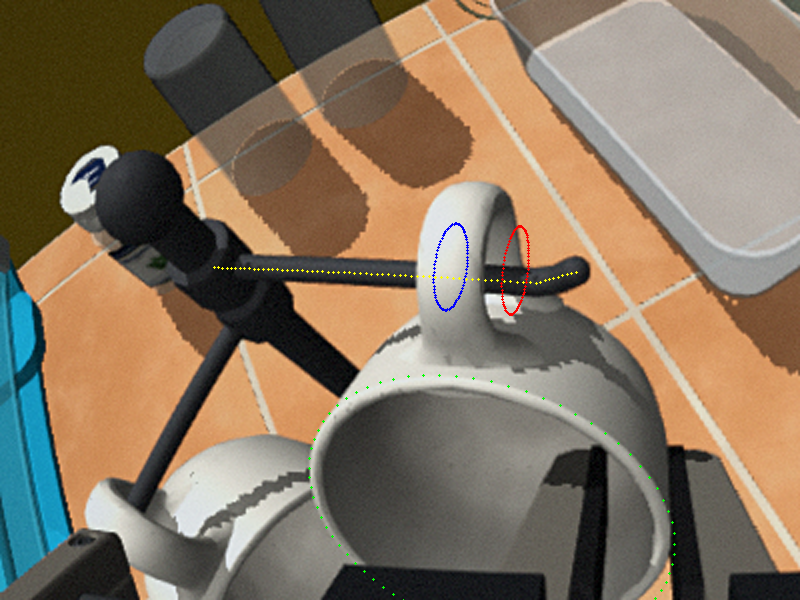

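Emit:
carry_out(
  targets=[
    {"gripper":0.01,"offset":[-0.0025,0.0028,0.0017],"dr":[0,0,0]},
    {"gripper":0.01,"offset":[-0.0025,0.0028,0.0017],"dr":[0,0,0]},
    {"gripper":0.01,"offset":[-0.0025,0.0028,0.0017],"dr":[0,0,0]},
  ],
)

```text
clock: 23.05
position: [483.6, -374.7, 159.4]
eef_rot: [[0.667, -0.518, 0.536], [-0.445, -0.853, -0.271], [0.597, -0.058, -0.8]]
wrist_force: [0.9, -0.2, -2.7]
gripper_width: 14.8
```

```bash
python3 -c "
from hang import *
st=ctrl.observe();print(st['joint_positions'].round(2),st['wrist_force'],st['ft_torque']);where('R','cupA.npz',st)"
```

```text
[-0.76  0.2   2.2   0.98  0.21  0.45] [ 0.85894329 -0.15870491 -2.73166779] [ 0.28839693  0.73881116 -0.00196987]
out 72.5 side(ccw) 0.6 dz -2.3 cup up [-0.659  0.5    0.562] h ang -37.8
```

Emit:
carry_out(
  targets=[
    {"gripper":0.02,"offset":[0,0,0],"dr":[0,0,0]},
    {"gripper":0.03,"offset":[0,0,0],"dr":[0,0,0]},
    {"gripper":0.042,"offset":[0,0,0],"dr":[0,0,0]},
    {"gripper":0.042,"offset":[0,0,0],"dr":[0,0,0]},
    {"gripper":0.042,"offset":[0,0,0],"dr":[0,0,0]},
  ],
)

```text
clock: 23.68
position: [482.5, -374.4, 158.9]
eef_rot: [[0.667, -0.519, 0.535], [-0.445, -0.853, -0.272], [0.597, -0.057, -0.8]]
wrist_force: [-0.5, 0.0, -0.3]
gripper_width: 42.4
```

```bash
python3 look.py R cupA.npz b7
```

```text
[ 482.5 -374.4  158.9] [-0.5  0.  -0.3] 42.41696759846431
out 72.9 side(ccw) -0.4 dz -2.8 cup up [-0.659  0.501  0.562] h ang -37.7
```

View pics/raw_b7.png

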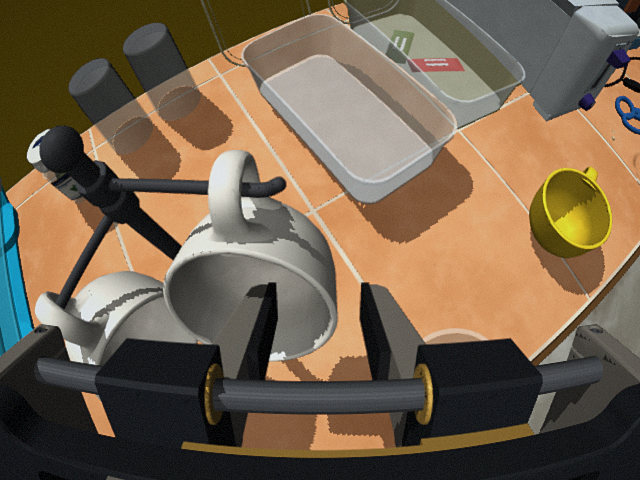

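Emit:
carry_out(
  targets=[
    {"gripper":0.042,"offset":[0,0,-0.012],"dr":[0,0,0]},
    {"gripper":0.042,"offset":[0,0,-0.03],"dr":[0,0,0]},
    {"gripper":0.042,"offset":[0,0,-0.055],"dr":[0,0,0]},
    {"gripper":0.042,"offset":[0,0,-0.08],"dr":[0,0,0]},
    {"gripper":0.042,"offset":[0,0,-0.11],"dr":[0,0,0]},
  ],
)

```text
clock: 24.4
position: [423.1, -344.1, 247.1]
eef_rot: [[0.667, -0.519, 0.534], [-0.446, -0.853, -0.272], [0.597, -0.057, -0.801]]
wrist_force: [0.8, 0.3, 1.9]
gripper_width: 41.9
```

Emit:
carry_out(
  targets=[
    {"gripper":0.042,"offset":[0,0,-0.04],"dr":[0,0,0]},
    {"gripper":0.042,"offset":[0,0,-0.08],"dr":[0,0,0]},
    {"gripper":0.042,"offset":[0,0,-0.1],"dr":[0,0,0]},
    {"gripper":0.042,"offset":[0,0,-0.1],"dr":[0,0,0]},
  ],
)

```text
clock: 24.9
position: [370.1, -317.7, 328.4]
eef_rot: [[0.665, -0.519, 0.536], [-0.444, -0.853, -0.274], [0.6, -0.056, -0.798]]
wrist_force: [-0.6, -0.0, 0.4]
gripper_width: 41.9
```

```bash
python3 -c "
from ov import *
from look import hookpts
st=ctrl.observe();print(st['position'],st['wrist_force'],st['clock'])
c=ctrl.read_camera('wrist');cv2.imwrite('pics/w20.png',c['color'][:,:,::-1])
"
```

```text
[ 370.10466353 -317.70198462  328.40439617] [-0.56230516 -0.03819361  0.38039943] 24.9
```

View pics/w20.png

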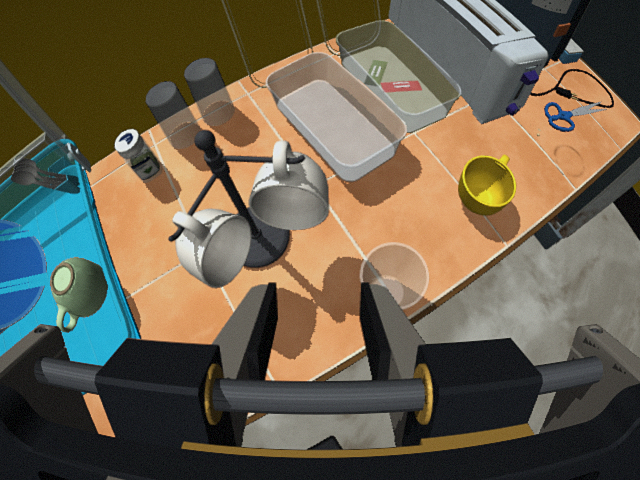

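Both cups hang: cup A's handle at (283,165) on the right hook, cup B's at (190,226) on the left. I'll wait for the sway to die, then check from both views.

Emit:
carry_out(
  targets=[
    {"gripper":0.042,"offset":[0,0,0],"dr":[0,0,0]},
    {"gripper":0.042,"offset":[0,0,0],"dr":[0,0,0]},
    {"gripper":0.042,"offset":[0,0,0],"dr":[0,0,0]},
    {"gripper":0.042,"offset":[0,0,0],"dr":[0,0,0]},
    {"gripper":0.042,"offset":[0,0,0],"dr":[0,0,0]},
  ],
)

```text
clock: 25.58
position: [370.2, -317.3, 326.7]
eef_rot: [[0.667, -0.519, 0.535], [-0.446, -0.853, -0.272], [0.597, -0.057, -0.8]]
wrist_force: [-0.2, 0.9, 0.2]
gripper_width: 42.3
```

Emit:
carry_out(
  targets=[
    {"gripper":0.042,"offset":[0,0,0],"dr":[0,0,0]},
    {"gripper":0.042,"offset":[0,0,0],"dr":[0,0,0]},
    {"gripper":0.042,"offset":[0,0,0],"dr":[0,0,0]},
    {"gripper":0.042,"offset":[0,0,0],"dr":[0,0,0]},
    {"gripper":0.042,"offset":[0,0,0],"dr":[0,0,0]},
  ],
)

```text
clock: 26.2
position: [370.2, -317.3, 326.8]
eef_rot: [[0.667, -0.519, 0.535], [-0.446, -0.853, -0.272], [0.597, -0.057, -0.8]]
wrist_force: [0.2, -0.2, 0.8]
gripper_width: 41.9
```

Emit:
carry_out(
  targets=[
    {"gripper":0.042,"offset":[0,0,0],"dr":[0,0,0]},
    {"gripper":0.042,"offset":[0,0,0],"dr":[0,0,0]},
    {"gripper":0.042,"offset":[0,0,0],"dr":[0,0,0]},
    {"gripper":0.042,"offset":[0,0,0],"dr":[0,0,0]},
    {"gripper":0.042,"offset":[0,0,0],"dr":[0,0,0]},
  ],
)

```text
clock: 26.82
position: [370.2, -317.3, 326.8]
eef_rot: [[0.667, -0.519, 0.535], [-0.446, -0.853, -0.272], [0.597, -0.057, -0.8]]
wrist_force: [-0.1, -0.2, 1.0]
gripper_width: 42.1
```

Emit:
carry_out(
  targets=[
    {"gripper":0.042,"offset":[0,0,0],"dr":[0,0,0]},
    {"gripper":0.042,"offset":[0,0,0],"dr":[0,0,0]},
    {"gripper":0.042,"offset":[0,0,0],"dr":[0,0,0]},
    {"gripper":0.042,"offset":[0,0,0],"dr":[0,0,0]},
    {"gripper":0.042,"offset":[0,0,0],"dr":[0,0,0]},
  ],
)

```text
clock: 27.45
position: [370.2, -317.3, 326.8]
eef_rot: [[0.667, -0.519, 0.535], [-0.446, -0.853, -0.272], [0.597, -0.057, -0.8]]
wrist_force: [0.8, 0.4, 0.6]
gripper_width: 41.9
```

Emit:
carry_out(
  targets=[
    {"gripper":0.042,"offset":[0,0,0],"dr":[0,0,0]},
    {"gripper":0.042,"offset":[0,0,0],"dr":[0,0,0]},
    {"gripper":0.042,"offset":[0,0,0],"dr":[0,0,0]},
    {"gripper":0.042,"offset":[0,0,0],"dr":[0,0,0]},
    {"gripper":0.042,"offset":[0,0,0],"dr":[0,0,0]},
  ],
)

```text
clock: 28.08
position: [370.2, -317.3, 326.8]
eef_rot: [[0.667, -0.519, 0.535], [-0.446, -0.853, -0.272], [0.597, -0.057, -0.8]]
wrist_force: [-0.5, 0.4, 0.4]
gripper_width: 42.0
```

```bash
python3 - <<'E'
from ov import *
from look import hookpts,TH,ZH,POST
def marks(s):
    th=np.radians(TH[s]);d=np.array([np.cos(th),np.sin(th),0]);b=np.r_[POST,ZH[s]]
    return np.array([b+d*r for r in (45,85)])
st=ctrl.observe();c=ctrl.read_camera('wrist');T=wT(c,st)
it=[(hookpts('L'),(255,255,0)),(hookpts('R'),(255,255,0)),(marks('L'),(255,0,0)),(marks('R'),(255,0,0))]
ov(c,(130,110,370,300),3,it,'pics/f1.png',T)
a=c['color'].astype(int)
for i in range(3): b=ctrl.read_camera('wrist')
b=b['color'].astype(int);m=np.abs(a-b).max(2)>60;print('changed px',m[110:300,130:370].sum(),st['clock'])
c=ctrl.read_camera('side');ov(c,(230,130,430,280),4,it,'pics/f2.png')
E
```

```text
changed px 557 28.075
```

View pics/f1.png

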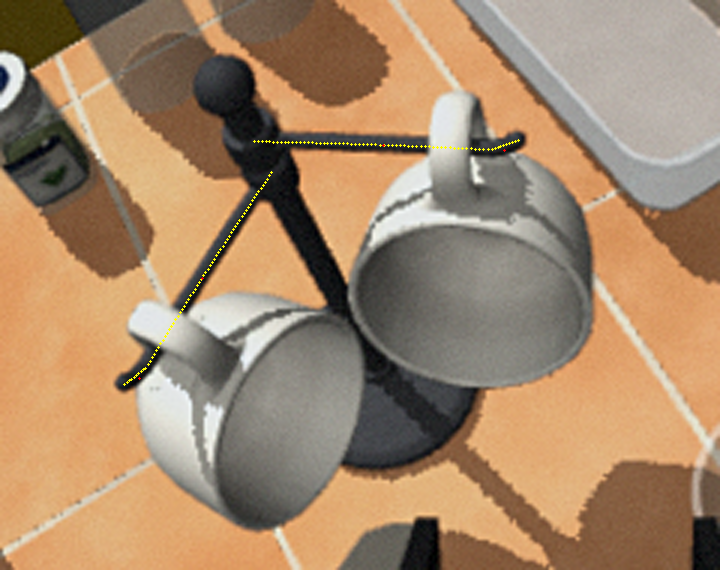

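View pics/f2.png

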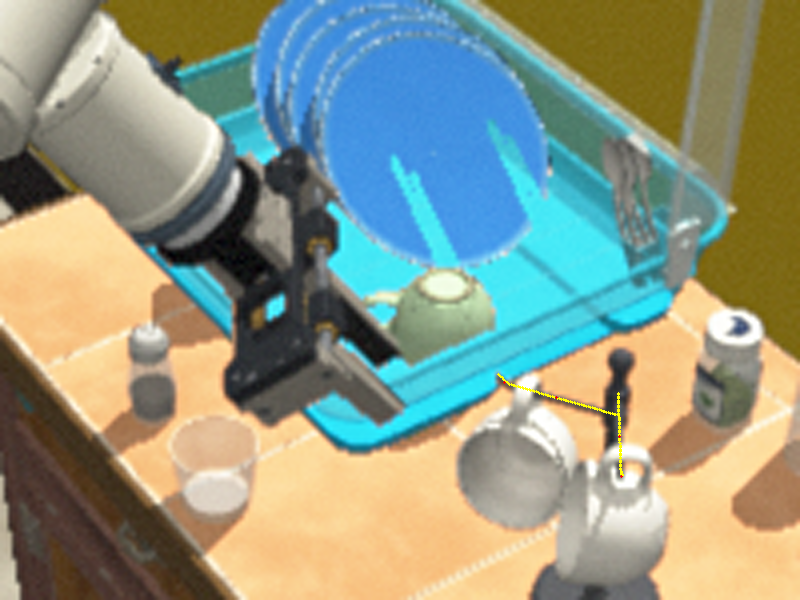

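Emit:
carry_out(
  targets=[
    {"gripper":0.042,"offset":[0,0,0],"dr":[0,0,0]},
    {"gripper":0.042,"offset":[0,0,0],"dr":[0,0,0]},
    {"gripper":0.042,"offset":[0,0,0],"dr":[0,0,0]},
    {"gripper":0.042,"offset":[0,0,0],"dr":[0,0,0]},
    {"gripper":0.042,"offset":[0,0,0],"dr":[0,0,0]},
  ],
)

```text
clock: 28.95
position: [370.2, -317.3, 326.8]
eef_rot: [[0.667, -0.519, 0.535], [-0.446, -0.853, -0.272], [0.597, -0.057, -0.8]]
wrist_force: [-0.8, -0.5, 0.1]
gripper_width: 41.8
```

Emit:
carry_out(
  targets=[
    {"gripper":0.042,"offset":[0,0,0],"dr":[0,0,0]},
    {"gripper":0.042,"offset":[0,0,0],"dr":[0,0,0]},
    {"gripper":0.042,"offset":[0,0,0],"dr":[0,0,0]},
    {"gripper":0.042,"offset":[0,0,0],"dr":[0,0,0]},
    {"gripper":0.042,"offset":[0,0,0],"dr":[0,0,0]},
  ],
)

```text
clock: 29.58
position: [370.2, -317.3, 326.8]
eef_rot: [[0.667, -0.519, 0.535], [-0.446, -0.853, -0.272], [0.597, -0.057, -0.8]]
wrist_force: [-0.8, -0.1, -0.2]
gripper_width: 42.3
```

Emit:
carry_out(
  targets=[
    {"gripper":0.042,"offset":[0,0,0],"dr":[0,0,0]},
    {"gripper":0.042,"offset":[0,0,0],"dr":[0,0,0]},
    {"gripper":0.042,"offset":[0,0,0],"dr":[0,0,0]},
    {"gripper":0.042,"offset":[0,0,0],"dr":[0,0,0]},
    {"gripper":0.042,"offset":[0,0,0],"dr":[0,0,0]},
  ],
)

```text
clock: 30.2
position: [370.2, -317.3, 326.8]
eef_rot: [[0.667, -0.519, 0.535], [-0.446, -0.853, -0.272], [0.597, -0.057, -0.8]]
wrist_force: [0.5, -0.9, -0.3]
gripper_width: 41.9
```

Emit:
carry_out(
  targets=[
    {"gripper":0.042,"offset":[0,0,0],"dr":[0,0,0]},
    {"gripper":0.042,"offset":[0,0,0],"dr":[0,0,0]},
    {"gripper":0.042,"offset":[0,0,0],"dr":[0,0,0]},
    {"gripper":0.042,"offset":[0,0,0],"dr":[0,0,0]},
    {"gripper":0.042,"offset":[0,0,0],"dr":[0,0,0]},
  ],
)

```text
clock: 30.82
position: [370.2, -317.3, 326.8]
eef_rot: [[0.667, -0.519, 0.535], [-0.446, -0.853, -0.272], [0.597, -0.057, -0.8]]
wrist_force: [-0.1, -0.6, 0.1]
gripper_width: 42.0
```

```bash
python3 - <<'E'
from ov import *
st=ctrl.observe();a=ctrl.read_camera('wrist')
for i in range(4): b=ctrl.read_camera('wrist')
m=np.abs(a['color'].astype(int)-b['color'].astype(int)).max(2)>60;print('changed px',m[110:300,130:370].sum(),st['clock'])
c=a;T=wT(c,st)
ov(c,(130,110,370,300),3,[],'pics/f3.png',T)
E
```

```text
changed px 0 30.825
```

View pics/f3.png

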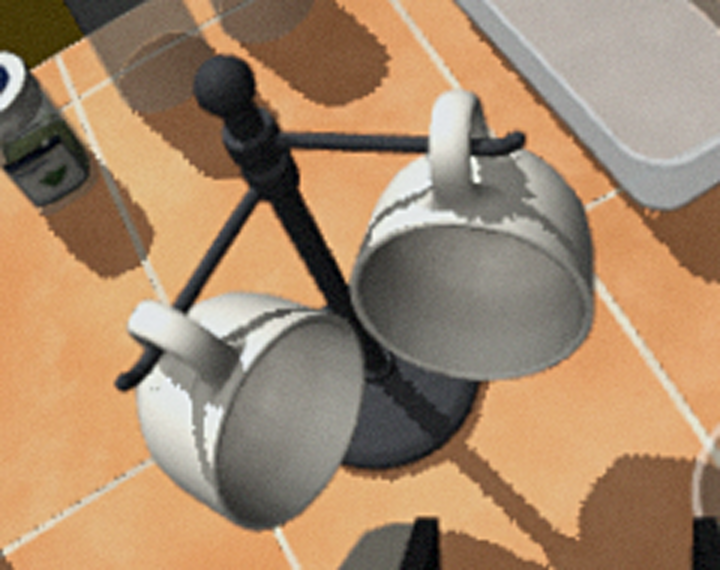

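Both cups hang still, with the wires through the handles, and the arm is clear. Handing in.

```bash
python3 -c "
from cell import ctrl
print(ctrl.job_done())"
```

```text
the job is handed in; nothing more can be done
None
```

Both white cups are hanging on the stand, each by its handle on its own hook. I pinched each by the rim, threaded its handle onto the wire, tilted it down to about its hanging position and let go.

- **Cup B:** hangs on the left hook, let go about 68 mm out from the post.
- **Cup A:** hangs on the right hook, let go about 72 mm out from the post. I stopped tilting it at 56° because the wrist was close to a singular pose, so it swung the last part by itself before settling.

**Last checks:**
- The final wrist picture showed both wires through the handle openings. Nothing in the cup area changed over about 0.2 s of images, so the sway had died out.
- The gripper was clear of everything, with wrist force about 0 N.
- The shaker and small glass in the side view, and the tall glass in the wrist view, looked to be standing where they were. I judged that by eye and did not re-measure their positions.
- I handed in at about 31 s of the 72 s.

**Disagreements:** my first reading of the cup positions from the side camera was 9–15 mm off. I corrected it with the wrist camera (and, for cup A, the scene camera) before moving. The stand positions from the different views agreed to about 2 mm. No checks failed.

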